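Feed day-old rolls to the crumb mill

ROBOT

A 6-joint arm with a two-finger parallel gripper is mounted at the origin on the work surface. World frame = base frame: x ahead of the robot, y to its left, z up, the work surface at z = 0. Lengths are in mm, angles in rad, forces in N, time in s.
With the tool pointing down it reaches from about 350 to 725 mm from the base axis. Payload 4.3 kg.
Tool frame: the origin (TCP) lies at the very end of the fingers, on their centre line; the grasp point (between the pads) lies 19 mm behind it; z points along the fingers, y is the direction in which the jaws open and shut (so a half turn about z gives the same grasp; the last joint's range is limited). The gripper opens to 85 mm and grips with 20 to 120 N. Pads are 22 mm wide; open, the fingers measure 114 mm over their backs; the gripper's body (76 mm by 85 mm) begins 54 mm behind the grasp point. The pads swing forward as they close: fully open they stand 13 mm farther back than shut.
Start: joints at [-1.363, 0.377, 0.081, 1.274, 0, 1.46], TCP at [179.686, -546.242, 231.329] pointing down, gripper open.
Joint ranges: [-2.72, 2.72], [-0.84, 1.66], [-1.02, 1.22], [-1.77, 2.12], [-1.37, 1.28], [-3.14, 3.14]. Speed limits (rad/s): [2.57, 2.57, 3.14, 3.14, 3.14, 3.14].

INTERFACE

Orientations are given as [roll, pitch, yaw] about the fixed x, y, z axes, in that order (R = Rz(yaw) Ry(pitch) Rx(roll)).
In Python, from plant import robot gives the robot as it stands. The module is installed in compiled form; this text tells all that it offers.
- The arm moves only by the shell command python3 -m inch 'ROWS' [FORCE]. ROWS is JSON, a list of rows, each an object of numbers: "dx", "dy", "dz": the shift along the tool's x, y, z in units of 50 mm (1.0 is 50 mm); "rx", "ry", "rz": the turn, a rotation vector about the tool's x, y, z in units of 5 degrees (1.0 is 5 degrees); "claw": the finger opening in mm, from 0 to 85.4. A call has exactly 8 rows; each row shifts and turns the pose as measured when the row begins, along the tool's axes as they then stand; what a row does not reach is not made up. A row lasts 1/10 s, in which the tool goes at most 50 mm and 8.59 degrees, less where a joint would pass 70% of its speed; a pose out of reach is approached as far as the arm can. A call is refused whole if a number of a shift passes 1 or a number of a turn 1, either way. A call with a gripper value outside its range is refused whole. The fingers move at their own pace and stop on an object; FORCE is the grip in N (left out, the last holds). Time passes only in rows, so rows that do not move let the fingers close, or fill a call up. It gives the time, the measured TCP pose, the force and the opening at its end, in the units of the state.
- robot.state(): the state, without advancing time (a new reading comes with each control period).
- robot.grab_frame(name): name is "side" or "top" or "wrist"; returns a dict with "img" (384x512x3 uint8, red, green, blue), "K" (3x3 intrinsics, pixels), "D" ([k1, k2, p1, p2, k3] as OpenCV has them; the pictures are not rectified), "cam_to_world" (4x4, takes a point from camera to world coordinates); the wrist camera has in their place "tool_from_camera" (4x4, takes a point from camera to tool coordinates, whose origin is the TCP and whose axes are the flange's). Camera axes: x right, y down, z forward; pixel columns grow to the right and rows downward; lengths in mm; the calibration is good to about 2 mm. A picture is of the moment at which its call begins: read the wrist's pose just before it. There is no depth.
- robot.job_done(): hands the job in, once; it reports no verdict.
The state is a dict: "t": time; "joints": joint angles; "qd": joint speeds; "tau": joint torques, N m; "tool_pos": TCP position; "tcp_rot": TCP orientation; "ft_force": force on the tool from outside, world axes, zero at the start; "ft_torque": the same for the moment, N m; "width": opening from 0.0 (shut) to 1.0 (fully open).
Only numpy, scipy, OpenCV 4.12 (cv2) and the standard library are available. Lean on these libraries where they do the work, as an engineer would, in place of code of your own. Each camera call takes 0.05 s, during which the arm holds its last target. There are 200 camera calls.

TASK

Gather the day-old rolls lying about the counter into the aluminium tray with those already in it, and set the crumb mill's fineness lever to the yellow middle mark while the hopper is still empty. Then pick the tray up by its wooden grip and tip the whole trayful into the mill's hopper, making sure that every roll goes in, and set the empty tray back down flat on its beige mat. Last of all, start the mill with the green button, and leave everything else on the counter where it stands.

Things in the scene. Friction and masses are not known exactly. Their poses are not given: they have to be found in the camera images.
- roll_a: a day-old roll, brown with three pale scores on top, a rounded block 76 mm long (its x) by 50 mm wide (its y) by 42 mm high (its z), about 55 g, firm; origin at its centre. Starts somewhere on the counter, if present.
- roll_b: a day-old roll, brown with three pale scores on top, a rounded block 76 mm long (its x) by 50 mm wide (its y) by 42 mm high (its z), about 55 g, firm; origin at its centre. Starts somewhere on the counter, if present.
- roll_c: a day-old roll, brown with three pale scores on top, a rounded block 76 mm long (its x) by 50 mm wide (its y) by 42 mm high (its z), about 55 g, firm; origin at its centre. Starts somewhere on the counter, if present.
- roll_d: a day-old roll, brown with three pale scores on top, a rounded block 76 mm long (its x) by 50 mm wide (its y) by 42 mm high (its z), about 55 g, firm; origin at its centre. Starts somewhere on the counter, if present.
- roll_e: a day-old roll, brown with three pale scores on top, a rounded block 76 mm long (its x) by 50 mm wide (its y) by 42 mm high (its z), about 55 g, firm; origin at its centre. Starts in the tray, if present.
- roll_f: a day-old roll, brown with three pale scores on top, a rounded block 76 mm long (its x) by 50 mm wide (its y) by 42 mm high (its z), about 55 g, firm; origin at its centre. Starts in the tray, if present.
- tray: aluminium bread tray, about 0.3 kg; origin under the middle of its floor, x towards its pouring lip, z up. Floor 170 mm (x) by 270 mm (y), 4 mm thick; walls 4 mm thick and 46 mm high at the back (-x) and both sides; a low lip in front (+x); a wooden grip board on two brackets above the middle of the back wall
- tray_lip (a point): the middle of the pouring lip's edge: x = +121 mm, z = 12 mm in the tray's frame. The lip, 270 mm wide, rises gently (12 degrees) to it from the floor's front edge at x = 85 mm; there is no other front wall. The rolls slide out over it when the tray is tipped some 45 to 60 degrees
- tray_grip (a point): the middle of the tray's wooden grip board: x = -93 mm, z = 77 mm in the tray's frame. The board is 14 mm thick, 110 mm long (tray's y), 40 mm tall, its plane parallel to the tray's y; it leans back, away from the tray, 14 degrees from upright (top towards -x). Pinched across its thickness, the fingers point down and forward along the board
- mat: beige mat fixed to the counter, 240 mm (x) by 320 mm (y), 4 mm thick, on which the tray stands; origin under its middle
- mill: crumb mill built into the counter; origin at counter height under the middle of the hopper's mouth, x away from the robot, z up. The hopper is an open upright steel box, inside 330 mm (x) by 300 mm (y), walls 6 mm, sloping plates and a ribbed drum at its bottom. In front of it a white console 34 mm high, x = -315 to -171, y = -150 to +150 mm, carries the lever and the button
- hopper_mouth (a point): the middle of the hopper's mouth, level with its rim, 115 mm above the counter
- lever (a joint): fineness lever, turning level over the console about an upright pivot: 0 to 1.4 rad, growing counter-clockwise seen from above (its knob goes from the robot's left to its right). White mark at 0.1, yellow middle mark at 0.70 (lever pointing straight along the mill's -x), red mark at 1.3. It stays where it is left; about 1.5 N at the knob moves it
- lever_knob (a point): the middle of the lever's upright black knob, a cylinder 22 mm across and 50 mm tall (its foot 12 mm and its top 62 mm above the console), 90 mm from the pivot and 38 mm above the console
- lever_pivot (a point): the lever's pivot, on the console's top; x = -200 mm, y = -15 mm, z = 34 mm in the mill's frame
- start_button (a joint): green spring push button on the console, 32 mm across; 0 when up, 6 mm when fully down, which takes about 5 N; it springs back
- start_button_top (a point): the middle of the button's top face; x = -268 mm, y = +115 mm, z = 56 mm in the mill's frame; pressed straight down
- jam_jar: amber jam jar with a red lid, 68 mm across, 75 mm high; origin under its middle. Leave it where it stands
- mug: blue mug, 80 mm across, 76 mm high, with a handle at its +y side that reaches some 35 mm out; origin under its middle. Leave it where it stands
- card_terminal: black card terminal, 165 mm (its x) by 78 mm, 42 mm high; origin under its middle. Leave it where it stands
- honey_jar: squat yellow honey jar with a black lid, 60 mm across, 65 mm high; origin under its middle. Leave it where it stands
Things that resemble listed ones, but are neither listed nor needed, are in the scene too. Leave any turquoise look-alike of the roll_d alone.

How it is judged (in metres and radians):
On the way, in this order (a step that is already met when the one before it is completed fails the run):
1. every roll is in the tray and the fineness lever stands at the yellow mark (0.70 rad, within 0.09), let go (x of roll_a in the frame of tray between -0.105 and 0.105 m and y of roll_a in the frame of tray between -0.131 and 0.131 m and z of roll_a in the frame of tray between 0 and 0.085 m and x of roll_b in the frame of tray between -0.105 and 0.105 m and y of roll_b in the frame of tray between -0.131 and 0.131 m and z of roll_b in the frame of tray between 0 and 0.085 m and x of roll_c in the frame of tray between -0.105 and 0.105 m and y of roll_c in the frame of tray between -0.131 and 0.131 m and z of roll_c in the frame of tray between 0 and 0.085 m and x of roll_d in the frame of tray between -0.105 and 0.105 m and y of roll_d in the frame of tray between -0.131 and 0.131 m and z of roll_d in the frame of tray between 0 and 0.085 m and x of roll_e in the frame of tray between -0.105 and 0.105 m and y of roll_e in the frame of tray between -0.131 and 0.131 m and z of roll_e in the frame of tray between 0 and 0.085 m and x of roll_f in the frame of tray between -0.105 and 0.105 m and y of roll_f in the frame of tray between -0.131 and 0.131 m and z of roll_f in the frame of tray between 0 and 0.085 m and value of joint lever between 0.61 and 0.79 rad and contact force between the fingers and lever below 0.1 N), for 0.2 s.
2. the tray, off the counter, is tipped more than 0.6 rad over the hopper, a roll has gone in below the rim, and the lever is still at its mark (angle between tray's own z axis and vertical above 0.6 rad and horizontal distance between tray and hopper_mouth below 0.25 m and height (world z) of tray above 0.1 m and ((x of roll_a in the frame of mill between -0.165 and 0.165 m and y of roll_a in the frame of mill between -0.15 and 0.15 m and z of roll_a in the frame of mill between 0 and 0.115 m) or (x of roll_b in the frame of mill between -0.165 and 0.165 m and y of roll_b in the frame of mill between -0.15 and 0.15 m and z of roll_b in the frame of mill between 0 and 0.115 m) or (x of roll_c in the frame of mill between -0.165 and 0.165 m and y of roll_c in the frame of mill between -0.15 and 0.15 m and z of roll_c in the frame of mill between 0 and 0.115 m) or (x of roll_d in the frame of mill between -0.165 and 0.165 m and y of roll_d in the frame of mill between -0.15 and 0.15 m and z of roll_d in the frame of mill between 0 and 0.115 m) or (x of roll_e in the frame of mill between -0.165 and 0.165 m and y of roll_e in the frame of mill between -0.15 and 0.15 m and z of roll_e in the frame of mill between 0 and 0.115 m) or (x of roll_f in the frame of mill between -0.165 and 0.165 m and y of roll_f in the frame of mill between -0.15 and 0.15 m and z of roll_f in the frame of mill between 0 and 0.115 m)) and value of joint lever between 0.61 and 0.79 rad), for 0.1 s.
3. every roll is in the hopper (the heap may stand up to 50 mm over the rim) and the empty tray is back flat on its mat, let go (x of roll_a in the frame of mill between -0.165 and 0.165 m and y of roll_a in the frame of mill between -0.15 and 0.15 m and z of roll_a in the frame of mill between 0 and 0.165 m and x of roll_b in the frame of mill between -0.165 and 0.165 m and y of roll_b in the frame of mill between -0.15 and 0.15 m and z of roll_b in the frame of mill between 0 and 0.165 m and x of roll_c in the frame of mill between -0.165 and 0.165 m and y of roll_c in the frame of mill between -0.15 and 0.15 m and z of roll_c in the frame of mill between 0 and 0.165 m and x of roll_d in the frame of mill between -0.165 and 0.165 m and y of roll_d in the frame of mill between -0.15 and 0.15 m and z of roll_d in the frame of mill between 0 and 0.165 m and x of roll_e in the frame of mill between -0.165 and 0.165 m and y of roll_e in the frame of mill between -0.15 and 0.15 m and z of roll_e in the frame of mill between 0 and 0.165 m and x of roll_f in the frame of mill between -0.165 and 0.165 m and y of roll_f in the frame of mill between -0.15 and 0.15 m and z of roll_f in the frame of mill between 0 and 0.165 m and x of tray in the frame of mat between -0.045 and 0.045 m and y of tray in the frame of mat between -0.045 and 0.045 m and z of tray in the frame of mat between 0 and 0.01 m and angle between tray's own z axis and vertical below 0.06 rad and contact force between the fingers and tray below 0.1 N), for 0.3 s.
4. the green start button is pressed home (more than 4.5 mm) (value of joint start_button above 0.0045 m).
At the end, for the whole second after the job is handed in: every roll in the hopper (heaped at most 50 mm over the rim); the tray empty, flat and released on the mat, its middle within 45 mm of the mat middle along each side; the lever within 0.09 rad of the yellow mark (0.70 rad); the start button pressed home last of all and let go (all of step 3 and value of joint lever between 0.61 and 0.79 rad and value of joint start_button below 0.002 m and linear speed of tray below 0.02 m/s); the robot touches nothing.
It fails at once if the mill is started while a roll is still outside the hopper (value of joint start_button above 0.0045 m and (not (x of roll_a in the frame of mill between -0.165 and 0.165 m and y of roll_a in the frame of mill between -0.15 and 0.15 m and z of roll_a in the frame of mill between 0 and 0.165 m) or not (x of roll_b in the frame of mill between -0.165 and 0.165 m and y of roll_b in the frame of mill between -0.15 and 0.15 m and z of roll_b in the frame of mill between 0 and 0.165 m) or not (x of roll_c in the frame of mill between -0.165 and 0.165 m and y of roll_c in the frame of mill between -0.15 and 0.15 m and z of roll_c in the frame of mill between 0 and 0.165 m) or not (x of roll_d in the frame of mill between -0.165 and 0.165 m and y of roll_d in the frame of mill between -0.15 and 0.15 m and z of roll_d in the frame of mill between 0 and 0.165 m) or not (x of roll_e in the frame of mill between -0.165 and 0.165 m and y of roll_e in the frame of mill between -0.15 and 0.15 m and z of roll_e in the frame of mill between 0 and 0.165 m) or not (x of roll_f in the frame of mill between -0.165 and 0.165 m and y of roll_f in the frame of mill between -0.15 and 0.15 m and z of roll_f in the frame of mill between 0 and 0.165 m))).
It fails at once if the mill is started while the tray is off its mat (value of joint start_button above 0.0045 m and height (world z) of tray above 0.03 m).
It fails at once if something else on the counter is pushed more than 40 mm from its place (distance of any of jam_jar, mug, card_terminal, honey_jar from where it was at the start of the episode above 0.04 m).
It fails at once if something else on the counter is knocked over (angle between any of jam_jar, mug, card_terminal, honey_jar's own z axis and vertical above 0.5 rad).
Of roll_a, roll_b, roll_c, roll_d only 3 to 4 are there at a start; the rules pass over those that are not, and their reading is None.
Of roll_e, roll_f only 1 to 2 are there at a start; the rules pass over those that are not, and their reading is None.
At some moment in a run one of roll_a, roll_b, roll_c, roll_d may be knocked a few centimetres aside while the robot is not near it.
It also fails if it takes over 200 s, if anything falls off the work surface, if the arm or the gripper's body presses on something with over 40 N, if the wrist force passes 120 N, or if a joint passes its speed limit or range.

## Working session

There is one attempt and no reset: what is moved stays moved. The work goes in short steps, Python scripts to look and compute and a shell command to move; the robot and the scene stay as the last step left them, time stands still between calls to the robot, and variables do not carry over. Pictures are saved under pics/ and viewed, about 12 in all and at most 16, crops included, and the job is handed in when it is done.

```bash
mkdir -p pics; cat > h.py <<'E'
import numpy as np, cv2
from plant import robot
from scipy.spatial.transform import Rotation as R
def grab(n,f):
    s=robot.state(); g=robot.grab_frame(n); cv2.imwrite('pics/'+f,g['img'][:,:,::-1]); np.savez('pics/'+f+'.npz',K=g['K'],D=g['D'],T=(g['cam_to_world'] if n!='wrist' else pose(s)@g['tool_from_camera']))
    return g
def pose(s):
    T=np.eye(4);T[:3,:3]=R.from_euler('xyz',s['tcp_rot']).as_matrix();T[:3,3]=s['tool_pos'];return T
def px2w(f,uv,z):
    c=np.load('pics/'+f+'.npz'); p=cv2.undistortPoints(np.array(uv,float).reshape(-1,1,2),c['K'],c['D']).reshape(-1,2)
    d=np.c_[p,np.ones(len(p))]@c['T'][:3,:3].T; o=c['T'][:3,3]
    return o+d*((np.array(z)-o[2])/d[:,2])[:,None]
def w2px(f,P):
    c=np.load('pics/'+f+'.npz');T=np.linalg.inv(c['T'])
    return cv2.projectPoints(np.array(P,float).reshape(-1,1,3),cv2.Rodrigues(T[:3,:3])[0],T[:3,3],c['K'],c['D'])[0].reshape(-1,2)
def to(p,yaw=None,pitch=None):
    "tool-frame delta in row units to reach world p [, R]"
    T=pose(robot.state()); print('tool delta/50', (T[:3,:3].T@(np.array(p)-T[:3,3])/50).round(2))
def st():
    s=robot.state();print(round(s['t'],2),np.round(s['tool_pos'],1),np.round(s['tcp_rot'],3),np.round(s['ft_force'],1),round(s['width'],3),np.round(s['joints'],3))
E
python3 -c "
from h import *
st();print(pose(robot.state()).round(2))
for n in ('top','side'):
  g=grab(n,n+'0.png');print(g['cam_to_world'].round(2).tolist(),g['K'].tolist())
a=cv2.imread('pics/top0.png');cv2.imwrite('pics/top0b.png',cv2.resize(a,(800,600),interpolation=cv2.INTER_CUBIC))"
```

```text
0.0 [ 179.5 -545.6  230.3] [-3.14  -0.     0.318] [-1.5  0.4  0.6] 1.003 [-1.363  0.378  0.08   1.274 -0.     1.46 ]
[[ 9.5000e-01  3.1000e-01 -0.0000e+00  1.7954e+02]
 [ 3.1000e-01 -9.5000e-01  0.0000e+00 -5.4556e+02]
 [ 0.0000e+00 -0.0000e+00 -1.0000e+00  2.3034e+02]
 [ 0.0000e+00  0.0000e+00  0.0000e+00  1.0000e+00]]
[[-0.02, -1.0, 0.06, 385.84], [-1.0, 0.02, -0.02, 72.27], [0.01, -0.06, -1.0, 1257.43], [0.0, 0.0, 0.0, 1.0]] [[421.5555836790238, 0.0, 253.50639083472416], [0.0, 421.5555836790238, 187.50354987698532], [0.0, 0.0, 1.0]]
[[-1.0, -0.07, 0.07, 377.38], [-0.1, 0.78, -0.61, 841.48], [-0.01, -0.62, -0.79, 1066.94], [0.0, 0.0, 0.0, 1.0]] [[439.69269398954617, 0.0, 255.27616894932493], [0.0, 439.69269398954617, 195.778914680985], [0.0, 0.0, 1.0]]
```

View pics/top0b.png

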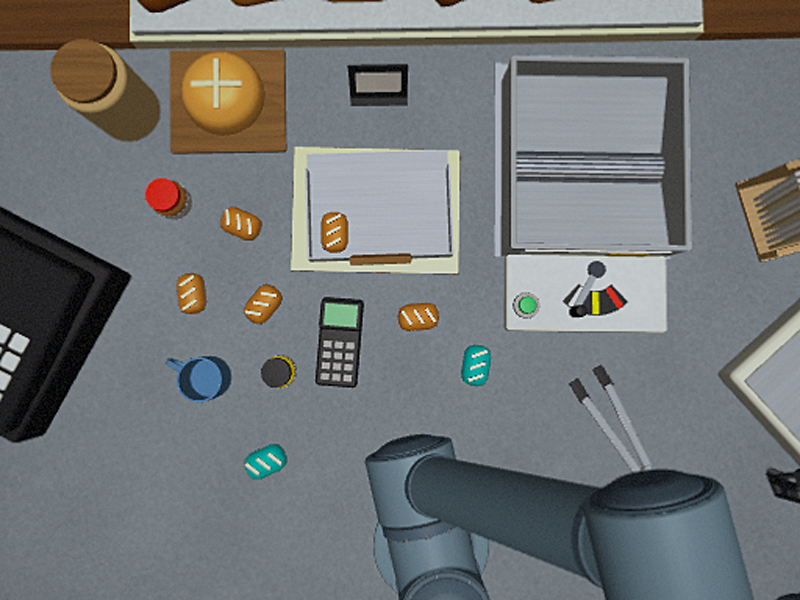

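View pics/side0.png

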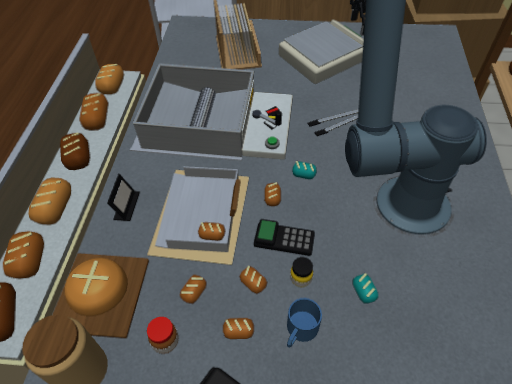

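```bash
python3 -c "
from h import *
a=cv2.imread('pics/top0.png');h=cv2.cvtColor(a,cv2.COLOR_BGR2HSV)
m=((h[:,:,0]>5)&(h[:,:,0]<18)&(h[:,:,1]>130)).astype(np.uint8)
m=cv2.morphologyEx(m,cv2.MORPH_CLOSE,np.ones((5,5)))
n,l,s,c=cv2.connectedComponentsWithStats(m)
for i in range(1,n):
  if 80<s[i,4]<800:
    ys,xs=np.where(l==i); r=cv2.minAreaRect(np.c_[xs,ys].astype(np.float32))
    b=cv2.boxPoints(r); w=px2w('top0.png',b,32 if False else 25); e=[w[1]-w[0],w[2]-w[1]];L=max(e,key=np.linalg.norm)
    print(c[i].round(1),px2w('top0.png',[c[i]],25)[0].round(0),[round(np.linalg.norm(v)) for v in e],'yaw',np.degrees(np.arctan2(L[1],L[0])).round())
P=lambda u,v,z:px2w('top0.png',[[u/1.5625,v/1.5625]],z)[0].round(1)
print('mat',[P(*p,4) for p in((294,147),(460,151),(458,273),(291,271))])
print('hopper rim out',[P(*p,115) for p in((512,57),(690,58),(690,248),(512,248))])
print('console',[P(*p,34) for p in((507,254),(666,255),(666,330),(506,330))])
print('btn',P(526,305,56),'pivot?',P(596,268,70),'knob?',P(577,311,50))
print('tray floor/wall',P(306,153,46),P(450,150,46),P(453,258,46),P(306,261,46),'grip',P(381,259,90))
print('jam',P(162,195,75),'mug',P(202,378,76),'handle',P(172,364,50),'honey',P(278,372,65),'card',P(340,341,42))
cv2.imwrite('pics/c1.png',cv2.resize(a[85:220,180:440],None,fx=3,fy=3,interpolation=cv2.INTER_CUBIC))"
```

```text
[101.4   2.4] [1029.  494.   25.] [86, 21] yaw -91.0
[488.  118.1] [ 657. -649.   25.] [174, 89] yaw -32.0
[112.4 129.6] [645. 463.  25.] [65, 42] yaw -31.0
[153.8 142.9] [603. 343.  25.] [50, 75] yaw -118.0
[213.8 148.2] [584. 167.  25.] [47, 74] yaw 179.0
[243.  165.5] [531.  82.  25.] [112, 15] yaw -91.0
[122.  187.5] [474. 436.  25.] [49, 75] yaw -174.0
[167.8 194.2] [452. 303.  25.] [75, 49] yaw -40.0
[267.2 202.4] [421.  14.  25.] [74, 49] yaw -86.0
mat [array([753.3, 242.7,   4. ]), array([739.4, -77.7,   4. ]), array([502.5, -67. ,   4. ]), array([513.3, 251.7,   4. ])]
hopper rim out [array([ 875.9, -161.9,  115. ]), array([ 867.6, -479.3,  115. ]), array([ 527.2, -462.5,  115. ]), array([ 534. , -150.4,  115. ])]
console [array([ 533.4, -156.5,   34. ]), array([ 525. , -454.7,   34. ]), array([ 384.8, -447.8,   34. ]), array([ 391.5, -149.8,   34. ])]
btn [ 436.2 -184.    56. ] pivot? [ 500.  -310.7   70. ] knob? [ 423.3 -278.8   50. ]
tray floor/wall [729.2 214.9  46. ] [729.8 -54.   46. ] [526.7 -53.8  46. ] [526.9 217.8  46. ] grip [522.5  79.2  90. ]
jam [648.6 471.5  75. ] mug [318.9 400.9  76. ] handle [344.  462.1  50. ] honey [325.6 268.5  65. ] card [378.3 158.1  42. ]
```

View pics/c1.png

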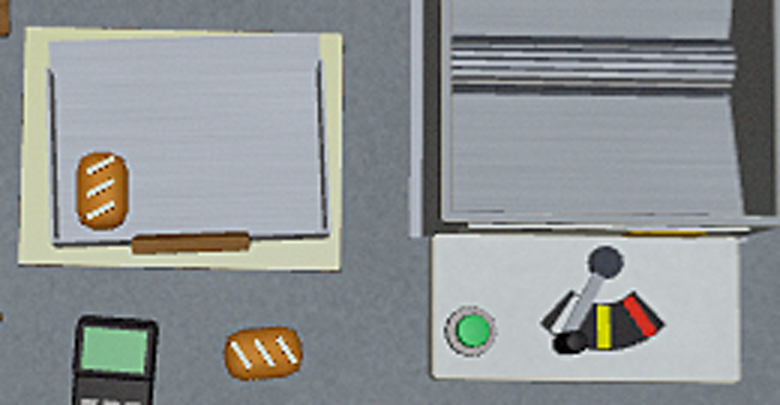

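```bash
python3 -c "
from h import *
print(px2w('top0.png',[[370,199],[370,199],[381.7,172.3]],[96,85,50]).round(1))
T=np.array([418,-285,190.]);to(T)"
```

```text
[[ 422.  -267.4   96. ]
 [ 422.3 -270.6   85. ]
 [ 499.7 -317.8   50. ]]
tool delta/50 [ 6.16 -3.46  0.82]
```

```bash
cat > log.py <<'E'
from h import *
import json
s=robot.state();open('log.jsonl','a').write(json.dumps([list(map(float,s['joints'])),list(map(float,s['tool_pos'])),list(map(float,s['tcp_rot']))])+'\n');st()
E
python3 log.py
python3 -m inch '[{"rz":0.91},{"rz":0.91},{"rz":0.91},{"rz":0.91},{"dx":0.6,"dy":-0.6},{"dx":0.6,"dy":-0.6},{"dx":0.6,"dy":-0.6},{"dx":0.6,"dy":-0.6}]' 20; python3 log.py
python3 -m inch '[{"dx":0.6,"dy":-0.7},{"dx":0.6,"dy":-0.7},{"dx":0.6,"dy":-0.7},{"dx":0.6,"dy":-0.7},{"dy":-0.1,"dz":0.2},{"dz":0.2},{},{}]'; python3 log.py
```

```text
0.1 [ 179.6 -545.6  230.5] [-3.14  -0.     0.318] [-0.8  0.6  0.3] 1.002 [-1.363  0.378  0.08   1.274  0.     1.461]
0.1 [ 179.6 -545.6  230.5] [-3.14  -0.     0.318] [-0.8  0.6  0.3] 1.002 [-1.363  0.378  0.08   1.274  0.     1.461]
0.1 [ 179.6 -545.6  230.5] [-3.14  -0.     0.318] [-0.8  0.6  0.3] 1.002 [-1.363  0.378  0.08   1.274  0.     1.461]$[0]: bad value
$[0]: bad value
```

```bash

python3 -m inch '[{"dx":0,"dy":0,"dz":0,"rx":0,"ry":0,"rz":0.91,"claw":85},{"dx":0,"dy":0,"dz":0,"rx":0,"ry":0,"rz":0.91,"claw":85},{"dx":0,"dy":0,"dz":0,"rx":0,"ry":0,"rz":0.91,"claw":85},{"dx":0,"dy":0,"dz":0,"rx":0,"ry":0,"rz":0.91,"claw":85},{"dx":0.6,"dy":-0.6,"dz":0,"rx":0,"ry":0,"rz":0,"claw":85},{"dx":0.6,"dy":-0.6,"dz":0,"rx":0,"ry":0,"rz":0,"claw":85},{"dx":0.6,"dy":-0.6,"dz":0,"rx":0,"ry":0,"rz":0,"claw":85},{"dx":0.6,"dy":-0.6,"dz":0,"rx":0,"ry":0,"rz":0,"claw":85}]' 20; python3 log.py
python3 -m inch '[{"dx":0.6},{"dx":0.6,"claw":85}]'; python3 -m inch '[{"dx":0,"dy":0,"dz":0,"rx":0,"ry":0,"rz":0},{"dx":0,"dy":0,"dz":0,"rx":0,"ry":0,"rz":0},{"dx":0,"dy":0,"dz":0,"rx":0,"ry":0,"rz":0},{"dx":0,"dy":0,"dz":0,"rx":0,"ry":0,"rz":0},{"dx":0,"dy":0,"dz":0,"rx":0,"ry":0,"rz":0},{"dx":0,"dy":0,"dz":0,"rx":0,"ry":0,"rz":0},{"dx":0,"dy":0,"dz":0,"rx":0,"ry":0,"rz":0},{"dx":0,"dy":0,"dz":0,"rx":0,"ry":0,"rz":0}]'
```

```text
t: 0.9
tool_pos: [300.4, -425.5, 225.6]
tcp_rot: [-3.133, 0.004, -0.024]
ft_force: [0.9, 0.0, 0.6]
width: 0.992
0.9 [ 300.4 -425.5  225.6] [-3.133  0.004 -0.024] [0.9 0.  0.6] 0.992 [-1.079e+00  2.770e-01 -7.500e-02  1.228e+00  1.000e-03  2.087e+00]$[0]: bad value
$[0]: bad value
```

```bash

python3 -m inch '[{"dx":0.41,"dy":-0.52,"dz":0,"rx":0,"ry":0,"rz":-0.2,"claw":85},{"dx":0.41,"dy":-0.52,"dz":0,"rx":0,"ry":0,"rz":0,"claw":85},{"dx":0.41,"dy":-0.52,"dz":0,"rx":0,"ry":0,"rz":0,"claw":85},{"dx":0.41,"dy":-0.52,"dz":0,"rx":0,"ry":0,"rz":0,"claw":85},{"dx":0.41,"dy":-0.52,"dz":0,"rx":0,"ry":0,"rz":0,"claw":85},{"dx":0.41,"dy":-0.52,"dz":0,"rx":0,"ry":0,"rz":0,"claw":85},{"dx":0,"dy":0,"dz":0,"rx":0,"ry":0,"rz":0,"claw":85},{"dx":0,"dy":0,"dz":0,"rx":0,"ry":0,"rz":0,"claw":85}]' >/dev/null; python3 log.py; python3 -c "
from h import *
g=grab('wrist','w1.png');print(g['tool_from_camera'].round(1).tolist(),g['K'][0,0])
print(w2px('w1.png',[[412,-317,96],[425,-270,96]]))"
```

```text
1.7 [ 430.  -257.2  223.4] [-3.126e+00  8.000e-03  2.000e-03] [-0.6 -0.9 -0.2] 0.994 [-0.67   0.243 -0.127  1.217  0.007  2.469]
[[0.0, -0.9, -0.3, 85.3], [1.0, 0.0, -0.0, 0.5], [0.0, -0.3, 0.9, -142.5], [0.0, 0.0, 0.0, 1.0]] 341.05999398818096
[[329.33544719 206.02546238]
 [274.0392917  191.04674081]]
```

View pics/w1.png

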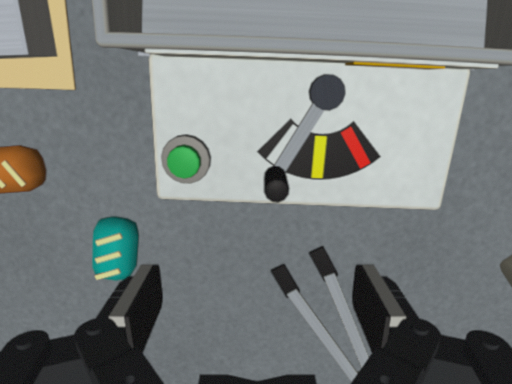

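```bash

python3 -m inch '[{"dx":-0.15,"dy":0.25,"dz":0,"rx":0,"ry":0,"rz":0,"claw":85},{"dx":0,"dy":0,"dz":0.5,"rx":-0.18,"ry":0,"rz":0,"claw":85},{"dx":0,"dy":0,"dz":0.5,"rx":0,"ry":0,"rz":0,"claw":85},{"dx":0,"dy":0,"dz":0.5,"rx":0,"ry":0,"rz":0,"claw":85},{"dx":0,"dy":0,"dz":0.5,"rx":0,"ry":0,"rz":0,"claw":85},{"dx":0,"dy":0,"dz":0.5,"rx":0,"ry":0,"rz":0,"claw":85},{"dx":0,"dy":0,"dz":0.4,"rx":0,"ry":0,"rz":0,"claw":85},{"dx":0,"dy":0,"dz":0,"rx":0,"ry":0,"rz":0,"claw":85}]' 20 >/dev/null; python3 log.py; 
python3 -m inch '[{"dx":0,"dy":0,"dz":0,"rx":0,"ry":0,"rz":0,"claw":10},{"dx":0,"dy":0,"dz":0,"rx":0,"ry":0,"rz":0,"claw":10},{"dx":0,"dy":0,"dz":0,"rx":0,"ry":0,"rz":0,"claw":10},{"dx":0,"dy":0,"dz":0,"rx":0,"ry":0,"rz":0,"claw":10},{"dx":0,"dy":0,"dz":0,"rx":0,"ry":0,"rz":0,"claw":10},{"dx":0,"dy":0,"dz":0,"rx":0,"ry":0,"rz":0,"claw":10},{"dx":0,"dy":0,"dz":0,"rx":0,"ry":0,"rz":0,"claw":10},{"dx":0,"dy":0,"dz":0,"rx":0,"ry":0,"rz":0,"claw":10}]' 20 >/dev/null; python3 log.py
```

```text
2.55 [ 413.  -285.1   74.2] [ 3.134  0.008 -0.017] [ 0.1  0.  -0. ] 0.996 [-0.724  0.342 -0.4    0.83  -0.011  2.434]
3.35 [ 411.2 -287.1   77. ] [ 3.134  0.008 -0.02 ] [-1.3  0.6 -0.2] 0.247 [-0.729  0.338 -0.397  0.836 -0.011  2.432]
```

```bash

python3 -m inch '[{"dx":0,"dy":0.15,"dz":0,"rx":0,"ry":0,"rz":0,"claw":10},{"dx":0,"dy":0.15,"dz":0,"rx":0,"ry":0,"rz":0,"claw":10},{"dx":0,"dy":0.15,"dz":0,"rx":0,"ry":0,"rz":0,"claw":10},{"dx":0,"dy":0.1,"dz":0,"rx":0,"ry":0,"rz":0,"claw":10},{"dx":0,"dy":0,"dz":0,"rx":0,"ry":0,"rz":0,"claw":10},{"dx":0,"dy":0,"dz":0,"rx":0,"ry":0,"rz":0,"claw":10},{"dx":0,"dy":0,"dz":0,"rx":0,"ry":0,"rz":0,"claw":10},{"dx":0,"dy":0,"dz":0,"rx":0,"ry":0,"rz":0,"claw":10}]' >/dev/null; python3 log.py
```

```text
4.15 [ 404.5 -307.6   76.8] [-3.135  0.02  -0.012] [-1.5  1.1 -0.6] 0.245 [-0.769  0.364 -0.359  0.866 -0.009  2.385]
```

```bash

python3 -m inch '[{"dx":0.1,"dy":0.1,"dz":0,"rx":0,"ry":0,"rz":0,"claw":10},{"dx":0.05,"dy":0.1,"dz":0,"rx":0,"ry":0,"rz":0,"claw":10},{"dx":0,"dy":0,"dz":0,"rx":0,"ry":0,"rz":0,"claw":10},{"dx":0,"dy":0,"dz":0,"rx":0,"ry":0,"rz":0,"claw":10},{"dx":0,"dy":0,"dz":0,"rx":0,"ry":0,"rz":0,"claw":45},{"dx":0,"dy":0,"dz":0,"rx":0,"ry":0,"rz":0,"claw":45},{"dx":0,"dy":0,"dz":0,"rx":0,"ry":0,"rz":0,"claw":45},{"dx":0,"dy":0,"dz":0,"rx":0,"ry":0,"rz":0,"claw":45}]' >/dev/null; python3 log.py
python3 -m inch '[{"dx":0,"dy":0,"dz":-0.4,"rx":0,"ry":0,"rz":0,"claw":45},{"dx":0,"dy":0,"dz":-0.5,"rx":0,"ry":0,"rz":0,"claw":45},{"dx":0,"dy":0,"dz":-0.5,"rx":0,"ry":0,"rz":0,"claw":45},{"dx":0,"dy":0,"dz":-0.5,"rx":0,"ry":0,"rz":0,"claw":45},{"dx":0,"dy":0,"dz":-0.5,"rx":0,"ry":0,"rz":0,"claw":45},{"dx":0,"dy":0,"dz":-0.2,"rx":0,"ry":0,"rz":0,"claw":70},{"dx":0,"dy":0,"dz":0,"rx":0,"ry":0,"rz":0,"claw":85},{"dx":0,"dy":0,"dz":0,"rx":0,"ry":0,"rz":0,"claw":85}]' >/dev/null; python3 log.py
python3 -c "
from h import *
g=grab('wrist','w2.png')
a=cv2.imread('pics/w2.png');cv2.imwrite('pics/w2c.png',cv2.resize(a[40:240,130:480],None,fx=2,fy=2))"
```

```text
4.95 [ 408.1 -318.9   78.2] [-3.141  0.029 -0.014] [-0.2  0.2  0.1] 0.531 [-0.774  0.383 -0.326  0.883 -0.02   2.382]
5.75 [ 412.6 -319.2  212. ] [-3.141  0.028 -0.014] [-0.5 -0.1 -0.5] 0.992 [-0.769  0.295 -0.087  1.21  -0.019  2.387]
```

View pics/w2c.png

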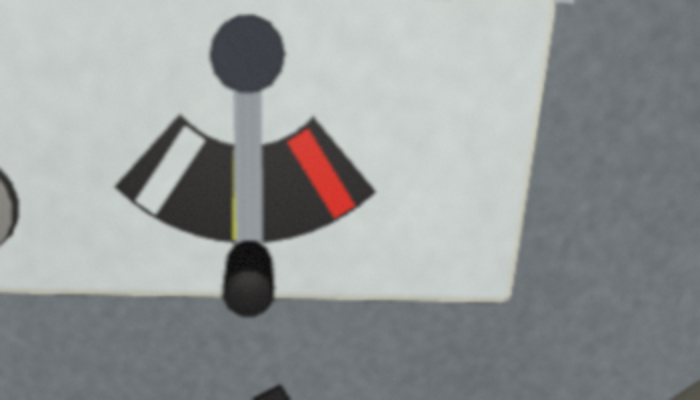

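```bash
cat >> h.py <<'E'
def rolls(f,near=None):
    a=cv2.imread('pics/'+f);h=cv2.cvtColor(a,cv2.COLOR_BGR2HSV)
    m=((h[:,:,0]>4)&(h[:,:,0]<19)&(h[:,:,1]>130)&(h[:,:,2]>50)).astype(np.uint8)
    m=cv2.morphologyEx(m,cv2.MORPH_CLOSE,np.ones((9,9)))
    n,l,s,c=cv2.connectedComponentsWithStats(m)
    for i in range(1,n):
        if s[i,4]<80: continue
        ys,xs=np.where(l==i); r=cv2.minAreaRect(np.c_[xs,ys].astype(np.float32)); w=px2w(f,cv2.boxPoints(r),25)
        e=[w[1]-w[0],w[2]-w[1]];L=max(e,key=np.linalg.norm); k=sorted(round(np.linalg.norm(v)) for v in e)
        if k[1]>130 or k[0]<25: continue
        b=s[i];edge=b[0]<2 or b[1]<2 or b[0]+b[2]>510 or b[1]+b[3]>382
        print(c[i].round(0),'ctr',w.mean(0).round(0)[:2],k,'yaw',np.degrees(np.arctan2(L[1],L[0])).round()%180,'EDGE' if edge else '')
def tgt(x,y,z,yaw):
    "print tool-axis shift in row units for a tool-down target, and rz units (do rz after shift)"
    s=robot.state();T=pose(s); print('shift/50',(T[:3,:3].T@(np.array([x,y,z])-T[:3,3])/50).round(2))
    Rt=R.from_euler('xyz',[np.pi,0,np.radians(yaw)]).as_matrix(); v=R.from_matrix(T[:3,:3].T@Rt).as_rotvec(degrees=True)/5
    Sh=Rt.T@(np.array([x,y,z])-T[:3,3])/50
    print('turn/5deg',v.round(2),'shift if made after turn',Sh.round(2))
E
python3 -m inch '[{"dx":0,"dy":-0.8,"dz":0,"rx":0,"ry":0,"rz":0,"claw":85},{"dx":0,"dy":-0.8,"dz":0,"rx":0,"ry":0,"rz":0,"claw":85},{"dx":0,"dy":-0.8,"dz":0,"rx":0,"ry":0,"rz":0,"claw":85},{"dx":0,"dy":-0.8,"dz":0,"rx":0,"ry":0,"rz":0,"claw":85},{"dx":0,"dy":-0.8,"dz":0,"rx":0,"ry":0,"rz":0,"claw":85},{"dx":0,"dy":-0.8,"dz":0,"rx":0,"ry":0,"rz":0,"claw":85},{"dx":0,"dy":-0.8,"dz":0,"rx":0,"ry":0,"rz":-1,"claw":85},{"dx":0,"dy":-0.5,"dz":0,"rx":0,"ry":0,"rz":-1,"claw":85}]' >/dev/null; python3 log.py
python3 -m inch '[{"dx":0,"dy":0,"dz":0,"rx":0,"ry":0,"rz":-1,"claw":85},{"dx":0,"dy":0,"dz":0,"rx":0,"ry":0,"rz":-1,"claw":85},{"dx":0,"dy":0,"dz":0,"rx":0,"ry":0,"rz":-1,"claw":85},{"dx":0,"dy":0,"dz":0,"rx":0,"ry":0,"rz":-1,"claw":85},{"dx":0,"dy":0,"dz":0,"rx":0,"ry":0,"rz":-1,"claw":85},{"dx":0,"dy":0,"dz":0,"rx":0,"ry":0,"rz":-1,"claw":85},{"dx":0,"dy":0,"dz":0,"rx":0,"ry":0,"rz":-1,"claw":85},{"dx":0,"dy":0,"dz":0,"rx":0,"ry":0,"rz":-1,"claw":85}]' >/dev/null; python3 log.py
python3 -m inch '[{"dx":0,"dy":0,"dz":0,"rx":0,"ry":0,"rz":-1,"claw":85},{"dx":0,"dy":0,"dz":0,"rx":0,"ry":0,"rz":-1,"claw":85},{"dx":0,"dy":0,"dz":0,"rx":0,"ry":0,"rz":-1,"claw":85},{"dx":0,"dy":0,"dz":0,"rx":0,"ry":0,"rz":-1,"claw":85},{"dx":0,"dy":0,"dz":0,"rx":0,"ry":0,"rz":-1,"claw":85},{"dx":0,"dy":0,"dz":0,"rx":0,"ry":0,"rz":-1,"claw":85},{"dx":0,"dy":0,"dz":0,"rx":0,"ry":0,"rz":-1,"claw":85},{"dx":0,"dy":0,"dz":0,"rx":0,"ry":0,"rz":-1,"claw":85}]' >/dev/null; python3 log.py
python3 -c "
from h import *
grab('wrist','w3.png');rolls('w3.png');grab('top','t3.png');rolls('t3.png');tgt(421,14,150,94)"
```

```text
6.6 [409.4  -4.9 200.7] [-3.126  0.042  0.157] [ 0.3 -0.  -0.2] 1.002 [-1.680e-01  9.800e-02 -3.640e-01  1.153e+00  1.000e-03  2.817e+00]
7.4 [399.7   1.1 189. ] [-3.082  0.032  0.895] [ 0.1 -0.2 -0.2] 0.993 [-1.580e-01  1.060e-01 -3.880e-01  1.144e+00  2.000e-03  2.090e+00]
8.2 [390.7   2.4 177.6] [-3.054 -0.02   1.621] [-0.1 -0.4 -0.1] 0.998 [-0.158  0.116 -0.41   1.135  0.002  1.362]
[308. 168.] ctr [422.  15.] [46, 74] yaw 97.0 
[112. 130.] ctr [648. 468.] [42, 65] yaw 149.0 
[154. 143.] ctr [603. 342.] [50, 75] yaw 62.0 
[214. 148.] ctr [585. 166.] [47, 71] yaw 179.0 
[122. 188.] ctr [474. 436.] [49, 75] yaw 6.0 
[168. 194.] ctr [451. 303.] [50, 75] yaw 141.0 
shift/50 [0.19 0.66 0.5 ]
turn/5deg [-1.   -0.24 -0.26] shift if made after turn [0.19 0.62 0.55]
```

```bash

python3 -m inch '[{"dx":0,"dy":0,"dz":0,"rx":-0.9,"ry":-0.24,"rz":-0.3,"claw":85},{"dx":0.2,"dy":0.6,"dz":0,"rx":0,"ry":0,"rz":0,"claw":85},{"dx":0,"dy":0,"dz":0.6,"rx":0,"ry":0,"rz":0,"claw":85},{"dx":0,"dy":0,"dz":0.6,"rx":0,"ry":0,"rz":0,"claw":85},{"dx":0,"dy":0,"dz":0.6,"rx":0,"ry":0,"rz":0,"claw":85},{"dx":0,"dy":0,"dz":0.4,"rx":0,"ry":0,"rz":0,"claw":85},{"dx":0,"dy":0,"dz":0,"rx":0,"ry":0,"rz":0,"claw":85},{"dx":0,"dy":0,"dz":0,"rx":0,"ry":0,"rz":0,"claw":85}]' >/dev/null; python3 log.py
python3 -c "
from h import *
tgt(421,14,10,95)"
```

```text
9.1 [408.2  16.1  57.2] [-3.121e+00 -2.000e-03  1.628e+00] [0.1 0.3 1.1] 0.995 [-0.115  0.213 -0.638  0.741 -0.002  1.399]
shift/50 [-0.06  0.27  0.94]
turn/5deg [-0.24 -0.03 -0.35] shift if made after turn [-0.06  0.25  0.94]
```

```bash

python3 -m inch '[{"dx":-0.05,"dy":0.27,"dz":0,"rx":-0.24,"ry":0,"rz":-0.3,"claw":85},{"dx":0,"dy":0.03,"dz":0.45,"rx":0,"ry":0,"rz":0,"claw":85},{"dx":0,"dy":0.03,"dz":0.45,"rx":0,"ry":0,"rz":0,"claw":85},{"dx":0,"dy":0,"dz":0,"rx":0,"ry":0,"rz":0,"claw":20},{"dx":0,"dy":0,"dz":0,"rx":0,"ry":0,"rz":0,"claw":20},{"dx":0,"dy":0,"dz":0,"rx":0,"ry":0,"rz":0,"claw":20},{"dx":0,"dy":0,"dz":0,"rx":0,"ry":0,"rz":0,"claw":20},{"dx":0,"dy":0,"dz":0,"rx":0,"ry":0,"rz":0,"claw":20}]' 30 >/dev/null; python3 log.py
python3 -m inch '[{"dx":0,"dy":0,"dz":-0.5,"rx":0,"ry":0,"rz":0,"claw":20},{"dx":0,"dy":0,"dz":-0.6,"rx":0,"ry":0,"rz":0,"claw":20},{"dx":0,"dy":0,"dz":-0.6,"rx":0,"ry":0,"rz":0,"claw":20},{"dx":0,"dy":0,"dz":-0.6,"rx":0,"ry":0,"rz":0,"claw":20},{"dx":0,"dy":0,"dz":-0.6,"rx":0,"ry":0,"rz":0,"claw":20},{"dx":0,"dy":0,"dz":-0.4,"rx":0,"ry":0,"rz":0,"claw":20},{"dx":0,"dy":0,"dz":0,"rx":0,"ry":0,"rz":0,"claw":20},{"dx":0,"dy":0,"dz":0,"rx":0,"ry":0,"rz":0,"claw":20}]' >/dev/null; python3 log.py; python3 -c "
from h import *
tgt(668,0,180,90)"
```

```text
9.9 [438.4  12.9  20.2] [3.118e+00 2.000e-03 1.657e+00] [-0.3 -0.5 -0.1] 0.581 [-0.117  0.285 -0.661  0.601  0.003  1.367]
10.7 [433.8  13.  194. ] [3.115e+00 2.000e-03 1.657e+00] [-0.3  0.1 -0.5] 0.576 [-0.119  0.088 -0.394  1.063  0.003  1.366]
shift/50 [-0.66  4.64  0.4 ]
turn/5deg [0.31 0.01 0.99] shift if made after turn [-0.26  4.68  0.28]
```

```bash

python3 -m inch '[{"dx":0,"dy":0.6,"dz":0,"rx":0.3,"ry":0,"rz":0.9,"claw":20},{"dx":0,"dy":0.66,"dz":0,"rx":0,"ry":0,"rz":0,"claw":20},{"dx":0,"dy":0.66,"dz":0,"rx":0,"ry":0,"rz":0,"claw":20},{"dx":-0.1,"dy":0.66,"dz":0,"rx":0,"ry":0,"rz":0,"claw":20},{"dx":-0.1,"dy":0.66,"dz":0,"rx":0,"ry":0,"rz":0,"claw":20},{"dx":-0.1,"dy":0.66,"dz":0.2,"rx":0,"ry":0,"rz":0,"claw":20},{"dx":0,"dy":0.4,"dz":0.2,"rx":0,"ry":0,"rz":0,"claw":20},{"dx":0,"dy":0,"dz":0,"rx":0,"ry":0,"rz":0,"claw":20}]' >/dev/null; python3 log.py; python3 -c "
from h import *
tgt(668,0,29,90)"
```

```text
11.5 [646.2   2.2 155.8] [-3.119e+00 -1.000e-03  1.576e+00] [0.1 1.3 0.5] 0.578 [-9.400e-02  5.730e-01  1.970e-01  1.217e+00 -1.000e-03  1.472e+00]
shift/50 [-0.05  0.49  2.53]
turn/5deg [-0.26 -0.01  0.06] shift if made after turn [-0.04  0.44  2.54]
```

```bash

python3 -m inch '[{"dx":-0.04,"dy":0.45,"dz":0.3,"rx":-0.25,"ry":0,"rz":0,"claw":20},{"dx":0,"dy":0.05,"dz":0.5,"rx":0,"ry":0,"rz":0,"claw":20},{"dx":0,"dy":0.05,"dz":0.5,"rx":0,"ry":0,"rz":0,"claw":20},{"dx":0,"dy":0.05,"dz":0.5,"rx":0,"ry":0,"rz":0,"claw":20},{"dx":0,"dy":0.03,"dz":0.4,"rx":0,"ry":0,"rz":0,"claw":20},{"dx":0,"dy":0,"dz":0,"rx":0,"ry":0,"rz":0,"claw":20},{"dx":0,"dy":0,"dz":0,"rx":0,"ry":0,"rz":0,"claw":20},{"dx":0,"dy":0,"dz":0,"rx":0,"ry":0,"rz":0,"claw":20}]' >/dev/null; python3 log.py; python3 -c "
from h import *
tgt(668,0,29,90)"
```

```text
12.3 [667.4   1.4  35.6] [-3.125e+00 -2.000e-03  1.576e+00] [-0.   0.1 -0.6] 0.578 [-0.093  0.687  0.077  0.977  0.     1.472]
shift/50 [-0.03  0.01  0.13]
turn/5deg [-0.19 -0.02  0.06] shift if made after turn [-0.03  0.01  0.13]
```

```bash

python3 -m inch '[{"dx":0,"dy":0,"dz":0.1,"rx":0,"ry":0,"rz":0,"claw":20},{"dx":0,"dy":0,"dz":0,"rx":0,"ry":0,"rz":0,"claw":64},{"dx":0,"dy":0,"dz":0,"rx":0,"ry":0,"rz":0,"claw":64},{"dx":0,"dy":0,"dz":0,"rx":0,"ry":0,"rz":0,"claw":64},{"dx":0,"dy":0,"dz":-0.4,"rx":0,"ry":0,"rz":0,"claw":64},{"dx":0,"dy":0,"dz":-0.7,"rx":0,"ry":0,"rz":0,"claw":64},{"dx":0,"dy":0,"dz":-0.8,"rx":0,"ry":0,"rz":0,"claw":85},{"dx":0,"dy":-0.2,"dz":-0.8,"rx":0,"ry":0,"rz":0,"claw":85}]' >/dev/null; python3 log.py
python3 -m inch '[{"dx":0.7,"dy":-0.5,"dz":-0.2,"rx":0,"ry":0,"rz":0,"claw":85},{"dx":0.7,"dy":-0.5,"dz":0,"rx":0,"ry":0,"rz":0,"claw":85},{"dx":0.7,"dy":-0.5,"dz":0,"rx":0,"ry":0,"rz":0,"claw":85},{"dx":0.7,"dy":-0.5,"dz":0,"rx":0,"ry":0,"rz":0,"claw":85},{"dx":0.7,"dy":-0.5,"dz":0,"rx":0,"ry":0,"rz":0,"claw":85},{"dx":0.7,"dy":-0.5,"dz":0,"rx":0,"ry":0,"rz":0,"claw":85},{"dx":0.7,"dy":-0.5,"dz":0,"rx":0,"ry":0,"rz":0,"claw":85},{"dx":0.6,"dy":-0.3,"dz":0,"rx":0,"ry":0,"rz":0,"claw":85}]' >/dev/null; python3 log.py
python3 -m inch '[{"dx":0,"dy":0,"dz":-0.03,"rx":-0.05,"ry":0,"rz":-1,"claw":85},{"dx":0,"dy":0,"dz":-0.03,"rx":-0.05,"ry":0,"rz":-1,"claw":85},{"dx":0,"dy":0,"dz":-0.03,"rx":-0.05,"ry":0,"rz":-1,"claw":85},{"dx":0,"dy":0,"dz":-0.03,"rx":-0.05,"ry":0,"rz":-1,"claw":85},{"dx":0,"dy":0,"dz":-0.03,"rx":-0.05,"ry":0,"rz":-1,"claw":85},{"dx":0,"dy":0,"dz":-0.03,"rx":-0.05,"ry":0,"rz":-1,"claw":85},{"dx":0,"dy":0,"dz":-0.03,"rx":-0.05,"ry":0,"rz":-1,"claw":85},{"dx":0,"dy":0,"dz":-0.03,"rx":-0.05,"ry":0,"rz":-1,"claw":85}]' >/dev/null; python3 log.py
python3 -c "
from h import *
grab('wrist','w4.png');rolls('w4.png');grab('top','t4.png');rolls('t4.png');tgt(451,303,100,141);tgt(451,303,14,141)"
```

```text
13.1 [657.4   1.3 166.9] [-3.119e+00 -3.000e-03  1.576e+00] [-0.1  0.4 -0.7] 0.995 [-0.095  0.593  0.259  1.259  0.     1.471]
13.9 [470.4 280.8 192.6] [ 3.136 -0.004  1.566] [-0.2  0.3 -0.8] 0.995 [ 4.220e-01  3.290e-01 -9.000e-02  1.145e+00  1.000e-03  1.997e+00]
14.7 [467.6 287.1 209.1] [3.094 0.014 2.303] [-0.2  0.5 -0.2] 0.994 [ 0.435  0.286 -0.107  1.128  0.     1.273]
[362.  47.] ctr [473. 436.] [49, 73] yaw 7.0 
[247. 141.] ctr [452. 304.] [47, 75] yaw 142.0 
[498. 149.] ctr [647. 468.] [31, 65] yaw 147.0 EDGE
[381. 207.] ctr [604. 346.] [54, 72] yaw 66.0 
[257. 308.] ctr [590. 165.] [53, 77] yaw 0.0 
[269. 119.] ctr [668.   2.] [48, 71] yaw 89.0 
[154. 143.] ctr [604. 343.] [50, 75] yaw 67.0 
[214. 148.] ctr [583. 166.] [47, 74] yaw 179.0 
[173. 190.] ctr [465. 288.] [41, 42] yaw 172.0 
shift/50 [ 0.49 -0.14  2.18]
turn/5deg [ 0.53  0.21 -1.85] shift if made after turn [0.46 0.04 2.19]
shift/50 [ 0.51 -0.23  3.89]
turn/5deg [ 0.53  0.21 -1.85] shift if made after turn [0.46 0.04 3.91]
```

```bash

python3 -m inch '[{"dx":0,"dy":0,"dz":0,"rx":0.5,"ry":0.2,"rz":-1,"claw":85},{"dx":0.2,"dy":0,"dz":0.2,"rx":0,"ry":0,"rz":-0.8,"claw":85},{"dx":0.2,"dy":0,"dz":0.6,"rx":0,"ry":0,"rz":0,"claw":85},{"dx":0,"dy":0,"dz":0.6,"rx":0,"ry":0,"rz":0,"claw":85},{"dx":0,"dy":0,"dz":0.6,"rx":0,"ry":0,"rz":0,"claw":85},{"dx":0,"dy":0,"dz":0.6,"rx":0,"ry":0,"rz":0,"claw":85},{"dx":0,"dy":0,"dz":0,"rx":0,"ry":0,"rz":0,"claw":85},{"dx":0,"dy":0,"dz":0,"rx":0,"ry":0,"rz":0,"claw":85}]' >/dev/null; python3 log.py
python3 -c "
from h import *
tgt(452,304,12,142)"
```

```text
15.6 [455.6 302.8  79.3] [3.132e+00 2.000e-03 2.446e+00] [0.5 0.2 0.4] 0.995 [ 0.469  0.407 -0.285  0.869  0.002  1.165]
shift/50 [ 0.07 -0.04  1.34]
turn/5deg [ 0.11  0.02 -0.37] shift if made after turn [ 0.07 -0.02  1.35]
```

```bash

python3 -m inch '[{"dx":0.07,"dy":0,"dz":0.4,"rx":0.1,"ry":0,"rz":-0.37,"claw":85},{"dx":0,"dy":0,"dz":0.5,"rx":0,"ry":0,"rz":0,"claw":85},{"dx":0,"dy":0,"dz":0.4,"rx":0,"ry":0,"rz":0,"claw":85},{"dx":0,"dy":0,"dz":0,"rx":0,"ry":0,"rz":0,"claw":20},{"dx":0,"dy":0,"dz":0,"rx":0,"ry":0,"rz":0,"claw":20},{"dx":0,"dy":0,"dz":0,"rx":0,"ry":0,"rz":0,"claw":20},{"dx":0,"dy":0,"dz":0,"rx":0,"ry":0,"rz":0,"claw":20},{"dx":0,"dy":0,"dz":0,"rx":0,"ry":0,"rz":0,"claw":20}]' 30 >/dev/null; python3 log.py
python3 -m inch '[{"dx":0,"dy":0,"dz":-0.5,"rx":0,"ry":0,"rz":0,"claw":20},{"dx":0,"dy":0,"dz":-0.7,"rx":0,"ry":0,"rz":0,"claw":20},{"dx":0,"dy":0,"dz":-0.7,"rx":0,"ry":0,"rz":0,"claw":20},{"dx":0,"dy":0,"dz":-0.7,"rx":0,"ry":0,"rz":0,"claw":20},{"dx":0,"dy":0,"dz":-0.6,"rx":0,"ry":0,"rz":1,"claw":20},{"dx":0,"dy":0,"dz":-0.03,"rx":0,"ry":0,"rz":1,"claw":20},{"dx":0,"dy":0,"dz":-0.03,"rx":0,"ry":0,"rz":1,"claw":20},{"dx":0,"dy":0,"dz":-0.03,"rx":0,"ry":0,"rz":1,"claw":20}]' >/dev/null; python3 log.py; 
python3 -m inch '[{"dx":0,"dy":0,"dz":-0.03,"rx":0,"ry":0,"rz":1,"claw":20},{"dx":0,"dy":0,"dz":-0.03,"rx":0,"ry":0,"rz":1,"claw":20},{"dx":0,"dy":0,"dz":-0.03,"rx":0,"ry":0,"rz":1,"claw":20},{"dx":0,"dy":0,"dz":-0.03,"rx":0,"ry":0,"rz":1,"claw":20},{"dx":0,"dy":0,"dz":-0.03,"rx":0,"ry":0,"rz":1,"claw":20},{"dx":0,"dy":0,"dz":-0.03,"rx":0,"ry":0,"rz":0.5,"claw":20},{"dx":0,"dy":0,"dz":0,"rx":0,"ry":0,"rz":0,"claw":20},{"dx":0,"dy":0,"dz":0,"rx":0,"ry":0,"rz":0,"claw":20}]' >/dev/null; python3 log.py; python3 -c "
from h import *
tgt(668,85,170,90)"
```

```text
16.4 [463.8 310.4  27.4] [3.121 0.011 2.474] [-0.3  0.1 -0.4] 0.576 [ 0.477  0.472 -0.336  0.739 -0.002  1.144]
17.2 [460.6 309.2 202.9] [3.113e+00 3.000e-03 2.111e+00] [ 1.  -0.4 -0.4] 0.578 [ 4.780e-01  3.190e-01 -7.700e-02  1.146e+00 -1.000e-03  1.508e+00]
18.0 [460.8 309.4 216.5] [ 3.11  -0.014  1.611] [ 0.4  0.2 -0.4] 0.58 [ 4.780e-01  3.090e-01 -5.500e-02  1.171e+00 -1.000e-03  2.009e+00]
shift/50 [-4.66  3.93  0.99]
turn/5deg [ 0.36 -0.16  0.45] shift if made after turn [-4.49  4.14  0.93]
```

```bash

python3 -m inch '[{"dx":0,"dy":0,"dz":0,"rx":0.36,"ry":-0.16,"rz":0.4,"claw":20},{"dx":-0.64,"dy":0.58,"dz":0.1,"rx":0,"ry":0,"rz":0,"claw":20},{"dx":-0.64,"dy":0.58,"dz":0.1,"rx":0,"ry":0,"rz":0,"claw":20},{"dx":-0.64,"dy":0.58,"dz":0.1,"rx":0,"ry":0,"rz":0,"claw":20},{"dx":-0.64,"dy":0.58,"dz":0.1,"rx":0,"ry":0,"rz":0,"claw":20},{"dx":-0.64,"dy":0.58,"dz":0.1,"rx":0,"ry":0,"rz":0,"claw":20},{"dx":-0.6,"dy":0.5,"dz":0.1,"rx":0,"ry":0,"rz":0,"claw":20},{"dx":-0.4,"dy":0.4,"dz":0,"rx":0,"ry":0,"rz":0,"claw":20}]' >/dev/null; python3 log.py; 
python3 -c "
from h import *
tgt(668,85,36,90)"
```

```text
18.8 [657.3  98.2 185.8] [ 3.141e+00 -3.000e-03  1.591e+00] [-0.5 -0.1 -0.6] 0.577 [0.051 0.581 0.287 1.277 0.003 1.602]
shift/50 [-0.28  0.21  3.  ]
turn/5deg [ 0.   -0.03  0.23] shift if made after turn [-0.26  0.21  3.  ]
```

```bash

python3 -m inch '[{"dx":-0.25,"dy":0.2,"dz":0.3,"rx":0,"ry":0,"rz":0.2,"claw":20},{"dx":0,"dy":0.03,"dz":0.6,"rx":0,"ry":0,"rz":0,"claw":20},{"dx":0,"dy":0.03,"dz":0.6,"rx":0,"ry":0,"rz":0,"claw":20},{"dx":0,"dy":0.03,"dz":0.6,"rx":0,"ry":0,"rz":0,"claw":20},{"dx":0,"dy":0,"dz":0.5,"rx":0,"ry":0,"rz":0,"claw":20},{"dx":0,"dy":0,"dz":0.2,"rx":0,"ry":0,"rz":0,"claw":20},{"dx":0,"dy":0,"dz":0,"rx":0,"ry":0,"rz":0,"claw":20},{"dx":0,"dy":0,"dz":0,"rx":0,"ry":0,"rz":0,"claw":20}]' >/dev/null; python3 log.py; 
python3 -c "
from h import *
tgt(668,85,36,90)"
```

```text
19.6 [672.3  83.6  35.2] [-3.139 -0.004  1.569] [ 0.4 -0.3 -1.2] 0.577 [0.028 0.694 0.09  0.968 0.004 1.601]
shift/50 [ 0.03 -0.09 -0.02]
turn/5deg [-0.03 -0.04 -0.02] shift if made after turn [ 0.03 -0.09 -0.02]
```

```bash

python3 -m inch '[{"dx":0,"dy":0,"dz":0,"rx":0,"ry":0,"rz":0,"claw":64},{"dx":0,"dy":0,"dz":0,"rx":0,"ry":0,"rz":0,"claw":64},{"dx":0,"dy":0,"dz":0,"rx":0,"ry":0,"rz":0,"claw":64},{"dx":0,"dy":0,"dz":-0.4,"rx":0,"ry":0,"rz":0,"claw":64},{"dx":0,"dy":0,"dz":-0.7,"rx":0,"ry":0,"rz":0,"claw":64},{"dx":0,"dy":0,"dz":-0.8,"rx":0,"ry":0,"rz":0,"claw":85},{"dx":0,"dy":-0.1,"dz":-0.8,"rx":0,"ry":0,"rz":0,"claw":85},{"dx":0.5,"dy":-0.4,"dz":-0.2,"rx":0,"ry":0,"rz":0,"claw":85}]' >/dev/null; python3 log.py
python3 -m inch '[{"dx":0.7,"dy":-0.2,"dz":0,"rx":0,"ry":0,"rz":0,"claw":85},{"dx":0.7,"dy":-0.2,"dz":0,"rx":0,"ry":0,"rz":0,"claw":85},{"dx":0.7,"dy":-0.2,"dz":0,"rx":0,"ry":0,"rz":0,"claw":85},{"dx":0.7,"dy":-0.1,"dz":0,"rx":0,"ry":0,"rz":1,"claw":85},{"dx":0.7,"dy":0,"dz":0,"rx":0,"ry":0,"rz":1,"claw":85},{"dx":0.5,"dy":0,"dz":0,"rx":0,"ry":0,"rz":1,"claw":85},{"dx":0.3,"dy":0,"dz":0,"rx":0,"ry":0,"rz":1,"claw":85},{"dx":0,"dy":0,"dz":0,"rx":0,"ry":0,"rz":1,"claw":85}]' >/dev/null; python3 log.py
python3 -c "
from h import *
grab('wrist','w5.png');rolls('w5.png');grab('top','t5.png');rolls('t5.png');tgt(604,344,14,65)"
```

```text
20.4 [651.5 106.2 191.2] [ 3.133e+00 -3.000e-03  1.565e+00] [ 0.1  0.5 -0.1] 0.995 [0.064 0.561 0.268 1.269 0.003 1.641]
21.2 [632.6 332.1 208.4] [ 3.117 -0.025  1.113] [ 1.  -0.2 -0.2] 0.995 [ 3.960e-01  6.610e-01  4.840e-01  1.359e+00 -2.000e-03  2.425e+00]
[216.  41.] ctr [657. 458.] [29, 67] yaw 9.0 EDGE
[ 59. 147.] ctr [476. 438.] [47, 78] yaw 5.0 
[221. 173.] ctr [605. 345.] [47, 75] yaw 65.0 
[277. 320.] ctr [580. 163.] [60, 73] yaw 179.0 
[154. 143.] ctr [603. 343.] [50, 75] yaw 66.0 
[214. 148.] ctr [585. 166.] [47, 71] yaw 179.0 
shift/50 [-0.1  -0.73  3.87]
turn/5deg [ 0.29 -0.27 -0.22] shift if made after turn [ 0.   -0.63  3.89]
```

```bash

python3 -m inch '[{"dx":0,"dy":0,"dz":0,"rx":0.3,"ry":-0.27,"rz":-0.2,"claw":85},{"dx":0,"dy":-0.6,"dz":0.3,"rx":0,"ry":0,"rz":0,"claw":85},{"dx":0,"dy":0,"dz":0.6,"rx":0,"ry":0,"rz":0,"claw":85},{"dx":0,"dy":0,"dz":0.6,"rx":0,"ry":0,"rz":0,"claw":85},{"dx":0,"dy":0,"dz":0.6,"rx":0,"ry":0,"rz":0,"claw":85},{"dx":0,"dy":0,"dz":0.4,"rx":0,"ry":0,"rz":0,"claw":85},{"dx":0,"dy":0,"dz":0,"rx":0,"ry":0,"rz":0,"claw":85},{"dx":0,"dy":0,"dz":0,"rx":0,"ry":0,"rz":0,"claw":85}]' >/dev/null; python3 log.py
python3 -c "
from h import *
tgt(604,344,12,65)"
```

```text
22.1 [610.2 341.3  85.9] [ 3.135 -0.007  1.144] [ 0.9 -0.7  1.1] 0.994 [ 0.419  0.69   0.22   1.091 -0.     2.417]
shift/50 [-0.01 -0.15  1.48]
turn/5deg [ 0.08 -0.08  0.11] shift if made after turn [-0.   -0.14  1.48]
```

```bash

python3 -m inch '[{"dx":0,"dy":-0.14,"dz":0.5,"rx":0.1,"ry":-0.08,"rz":0.1,"claw":85},{"dx":0,"dy":0,"dz":0.5,"rx":0,"ry":0,"rz":0,"claw":85},{"dx":0,"dy":0,"dz":0.45,"rx":0,"ry":0,"rz":0,"claw":85},{"dx":0,"dy":0,"dz":0,"rx":0,"ry":0,"rz":0,"claw":20},{"dx":0,"dy":0,"dz":0,"rx":0,"ry":0,"rz":0,"claw":20},{"dx":0,"dy":0,"dz":0,"rx":0,"ry":0,"rz":0,"claw":20},{"dx":0,"dy":0,"dz":0,"rx":0,"ry":0,"rz":0,"claw":20},{"dx":0,"dy":0,"dz":0,"rx":0,"ry":0,"rz":0,"claw":20}]' 30 >/dev/null; python3 log.py
python3 -m inch '[{"dx":0,"dy":0,"dz":-0.5,"rx":0,"ry":0,"rz":0,"claw":20},{"dx":0,"dy":0,"dz":-0.7,"rx":0,"ry":0,"rz":0,"claw":20},{"dx":0,"dy":0,"dz":-0.7,"rx":0,"ry":0,"rz":0,"claw":20},{"dx":0,"dy":0,"dz":-0.7,"rx":0,"ry":0,"rz":0,"claw":20},{"dx":0,"dy":0,"dz":-0.3,"rx":0,"ry":0,"rz":-1,"claw":20},{"dx":0,"dy":0,"dz":-0.03,"rx":0,"ry":0,"rz":-1,"claw":20},{"dx":0,"dy":0,"dz":-0.03,"rx":0,"ry":0,"rz":-1,"claw":20},{"dx":0,"dy":0,"dz":-0.03,"rx":0,"ry":0,"rz":-1,"claw":20}]' >/dev/null; python3 log.py; python3 -c "
from h import *
tgt(668,163,150,90)"
```

```text
22.9 [614.8 347.4  29. ] [ 3.128 -0.019  1.137] [ 0.2  0.2 -0.6] 0.577 [4.240e-01 7.330e-01 1.460e-01 9.600e-01 2.000e-03 2.428e+00]
23.7 [613.  345.9 190. ] [ 3.115 -0.015  1.5  ] [ 0.2  0.  -0.7] 0.579 [4.230e-01 6.400e-01 4.010e-01 1.301e+00 1.000e-03 2.065e+00]
shift/50 [-3.58  1.34  0.78]
turn/5deg [ 0.31 -0.17 -0.81] shift if made after turn [-3.66  1.1   0.8 ]
```

```bash

python3 -m inch '[{"dx":0,"dy":0,"dz":0,"rx":0.3,"ry":-0.17,"rz":-0.8,"claw":20},{"dx":-0.6,"dy":0.2,"dz":0,"rx":0,"ry":0,"rz":0,"claw":20},{"dx":-0.6,"dy":0.2,"dz":0,"rx":0,"ry":0,"rz":0,"claw":20},{"dx":-0.6,"dy":0.2,"dz":0,"rx":0,"ry":0,"rz":0,"claw":20},{"dx":-0.6,"dy":0.2,"dz":0.1,"rx":0,"ry":0,"rz":0,"claw":20},{"dx":-0.5,"dy":0.2,"dz":0.1,"rx":0,"ry":0,"rz":0,"claw":20},{"dx":-0.2,"dy":0.1,"dz":0.1,"rx":0,"ry":0,"rz":0,"claw":20},{"dx":0,"dy":0,"dz":0,"rx":0,"ry":0,"rz":0,"claw":20}]' >/dev/null; python3 log.py; 
python3 -c "
from h import *
tgt(670,167,37,90)"
```

```text
24.5 [672.3 188.2 180.3] [ 3.133e+00 -2.000e-03  1.579e+00] [ 0.2  0.1 -0.8] 0.577 [1.820e-01 6.520e-01 3.960e-01 1.307e+00 1.000e-03 1.745e+00]
shift/50 [-0.43 -0.07  2.86]
turn/5deg [ 0.09 -0.03  0.09] shift if made after turn [-0.42 -0.05  2.87]
```

```bash

python3 -m inch '[{"dx":-0.4,"dy":-0.06,"dz":0.3,"rx":0.09,"ry":0,"rz":0.1,"claw":20},{"dx":0,"dy":0.0,"dz":0.6,"rx":0,"ry":0,"rz":0,"claw":20},{"dx":0,"dy":0.0,"dz":0.6,"rx":0,"ry":0,"rz":0,"claw":20},{"dx":0,"dy":0.0,"dz":0.6,"rx":0,"ry":0,"rz":0,"claw":20},{"dx":0,"dy":0,"dz":0.5,"rx":0,"ry":0,"rz":0,"claw":20},{"dx":0,"dy":0,"dz":0.1,"rx":0,"ry":0,"rz":0,"claw":20},{"dx":0,"dy":0,"dz":0,"rx":0,"ry":0,"rz":0,"claw":20},{"dx":0,"dy":0,"dz":0,"rx":0,"ry":0,"rz":0,"claw":20}]' >/dev/null; python3 log.py; 
python3 -c "
from h import *
tgt(670,167,37,90)"
```

```text
25.3 [669.9 179.9  46.8] [ 3.135 -0.009  1.58 ] [-0.8  0.4 -0.1] 0.578 [0.168 0.707 0.145 1.001 0.008 1.729]
shift/50 [-0.26 -0.    0.19]
turn/5deg [ 0.08 -0.1   0.1 ] shift if made after turn [-0.26  0.    0.2 ]
```

```bash

python3 -m inch '[{"dx":-0.24,"dy":0,"dz":0,"rx":0,"ry":0,"rz":0,"claw":20},{"dx":0,"dy":0,"dz":0.2,"rx":0,"ry":0,"rz":0,"claw":20},{"dx":0,"dy":0,"dz":0,"rx":0,"ry":0,"rz":0,"claw":61},{"dx":0,"dy":0,"dz":0,"rx":0,"ry":0,"rz":0,"claw":61},{"dx":0,"dy":0,"dz":0,"rx":0,"ry":0,"rz":0,"claw":61},{"dx":0,"dy":0,"dz":-0.5,"rx":0,"ry":0,"rz":0,"claw":61},{"dx":0,"dy":0,"dz":-0.8,"rx":0,"ry":0,"rz":0,"claw":61},{"dx":0,"dy":0,"dz":-0.8,"rx":0,"ry":0,"rz":0,"claw":85}]' >/dev/null; python3 log.py
python3 -m inch '[{"dx":0,"dy":-0.2,"dz":-0.8,"rx":0,"ry":0,"rz":0,"claw":85},{"dx":0.7,"dy":-0.5,"dz":0,"rx":0,"ry":0,"rz":0,"claw":85},{"dx":0.7,"dy":-0.5,"dz":0,"rx":0,"ry":0,"rz":0,"claw":85},{"dx":0.7,"dy":-0.5,"dz":0,"rx":0,"ry":0,"rz":0,"claw":85},{"dx":0.7,"dy":-0.5,"dz":0,"rx":0,"ry":0,"rz":0,"claw":85},{"dx":0.7,"dy":-0.5,"dz":0,"rx":0,"ry":0,"rz":0,"claw":85},{"dx":0.7,"dy":-0.5,"dz":0,"rx":0,"ry":0,"rz":-1,"claw":85},{"dx":0.7,"dy":-0.2,"dz":0,"rx":0,"ry":0,"rz":-1,"claw":85}]' >/dev/null; python3 log.py
python3 -m inch '[{"dx":0,"dy":0,"dz":-0.03,"rx":-0.05,"ry":0,"rz":-1,"claw":85},{"dx":0,"dy":0,"dz":-0.03,"rx":-0.05,"ry":0,"rz":-1,"claw":85},{"dx":0,"dy":0,"dz":-0.03,"rx":-0.05,"ry":0,"rz":-1,"claw":85},{"dx":0,"dy":0,"dz":-0.03,"rx":-0.05,"ry":0,"rz":-1,"claw":85},{"dx":0,"dy":0,"dz":-0.03,"rx":-0.05,"ry":0,"rz":-1,"claw":85},{"dx":0,"dy":0,"dz":-0.03,"rx":-0.05,"ry":0,"rz":-1,"claw":85},{"dx":0,"dy":0,"dz":-0.03,"rx":-0.05,"ry":0,"rz":-1,"claw":85},{"dx":0,"dy":0,"dz":-0.03,"rx":-0.05,"ry":0,"rz":-1,"claw":85}]' >/dev/null; python3 log.py
python3 -m inch '[{"dx":0,"dy":0,"dz":-0.03,"rx":-0.05,"ry":0,"rz":-1,"claw":85},{"dx":0,"dy":0,"dz":-0.03,"rx":-0.05,"ry":0,"rz":-1,"claw":85},{"dx":0,"dy":0,"dz":-0.03,"rx":-0.05,"ry":0,"rz":-1,"claw":85},{"dx":0,"dy":0,"dz":-0.03,"rx":-0.05,"ry":0,"rz":-1,"claw":85},{"dx":0,"dy":0,"dz":-0.03,"rx":-0.05,"ry":0,"rz":-1,"claw":85},{"dx":0,"dy":0,"dz":-0.03,"rx":-0.05,"ry":0,"rz":-1,"claw":85},{"dx":0,"dy":0,"dz":-0.03,"rx":-0.05,"ry":0,"rz":-1,"claw":85},{"dx":0,"dy":0,"dz":0,"rx":0,"ry":0,"rz":-1,"claw":85}]' >/dev/null; python3 log.py
python3 -c "
from h import *
grab('wrist','w6.png');rolls('w6.png');grab('top','t6.png');rolls('t6.png');tgt(474,437,14,186)
a=cv2.imread('pics/t6.png');cv2.imwrite('pics/t6c.png',cv2.resize(a[85:220,80:340],None,fx=3,fy=3,interpolation=cv2.INTER_CUBIC))"
```

```text
26.1 [667.4 165.7 141.8] [ 3.14  -0.008  1.58 ] [0.8 0.3 0.2] 0.865 [0.148 0.643 0.282 1.207 0.008 1.71 ]
26.9 [496.3 413.  196.2] [ 3.115 -0.009  1.749] [-0.2 -0.9  0.1] 0.997 [ 0.597  0.509  0.195  1.228 -0.002  1.99 ]
27.7 [491.3 420.5 210.9] [3.078 0.023 2.488] [0.4 0.  0.2] 0.994 [ 0.611  0.47   0.168  1.201 -0.003  1.264]
28.5 [490.7 420.6 224.8] [ 3.078  0.075 -3.067] [-0.8 -0.2 -0.2] 0.994 [0.602 0.438 0.15  1.186 0.017 0.526]
[262. 134.] ctr [474. 436.] [46, 75] yaw 6.0 
[ 14. 227.] ctr [592. 177.] [32, 76] yaw 170.0 EDGE
[281. 278.] ctr [651. 476.] [49, 64] yaw 106.0 
[ 23. 293.] ctr [681. 170.] [56, 59] yaw 171.0 EDGE
[112. 130.] ctr [648. 468.] [42, 65] yaw 149.0 
[214. 148.] ctr [585. 166.] [47, 71] yaw 179.0 
[122. 188.] ctr [470. 435.] [49, 67] yaw 6.0 
shift/50 [0.62 0.08 4.19]
turn/5deg [ 0.71  0.87 -0.37] shift if made after turn [0.3  0.36 4.21]
```

View pics/t6c.png

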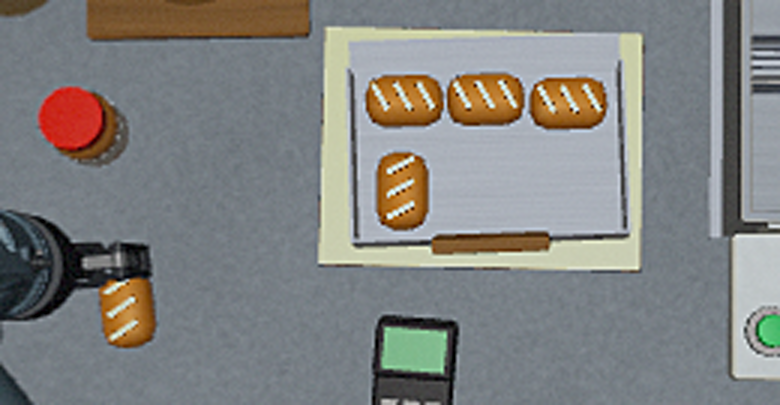

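```bash

python3 -m inch '[{"dx":0,"dy":0,"dz":0,"rx":0.7,"ry":0.8,"rz":-0.37,"claw":85},{"dx":0.3,"dy":0.36,"dz":0.3,"rx":0,"ry":0,"rz":0,"claw":85},{"dx":0,"dy":0,"dz":0.6,"rx":0,"ry":0,"rz":0,"claw":85},{"dx":0,"dy":0,"dz":0.6,"rx":0,"ry":0,"rz":0,"claw":85},{"dx":0,"dy":0,"dz":0.6,"rx":0,"ry":0,"rz":0,"claw":85},{"dx":0,"dy":0,"dz":0.5,"rx":0,"ry":0,"rz":0,"claw":85},{"dx":0,"dy":0,"dz":0,"rx":0,"ry":0,"rz":0,"claw":85},{"dx":0,"dy":0,"dz":0,"rx":0,"ry":0,"rz":0,"claw":85}]' >/dev/null; python3 log.py
python3 -c "
from h import *
tgt(474,437,12,186)"
```

```text
29.4 [471.4 436.5  88.4] [-3.137e+00 -2.000e-03 -3.052e+00] [ 0.4 -0.2  0.9] 0.992 [ 0.649  0.587  0.04   1.028 -0.002  0.56 ]
shift/50 [-0.06  0.01  1.53]
turn/5deg [-0.05 -0.02 -0.17] shift if made after turn [-0.05  0.    1.53]
```

```bash

python3 -m inch '[{"dx":-0.05,"dy":0,"dz":0.5,"rx":0,"ry":0,"rz":-0.15,"claw":85},{"dx":0,"dy":0,"dz":0.5,"rx":0,"ry":0,"rz":0,"claw":85},{"dx":0,"dy":0,"dz":0.5,"rx":0,"ry":0,"rz":0,"claw":85},{"dx":0,"dy":0,"dz":0,"rx":0,"ry":0,"rz":0,"claw":20},{"dx":0,"dy":0,"dz":0,"rx":0,"ry":0,"rz":0,"claw":20},{"dx":0,"dy":0,"dz":0,"rx":0,"ry":0,"rz":0,"claw":20},{"dx":0,"dy":0,"dz":0,"rx":0,"ry":0,"rz":0,"claw":20},{"dx":0,"dy":0,"dz":0,"rx":0,"ry":0,"rz":0,"claw":20}]' 30 >/dev/null; python3 log.py
python3 -m inch '[{"dx":0,"dy":0,"dz":-0.5,"rx":0,"ry":0,"rz":0,"claw":20},{"dx":0,"dy":0,"dz":-0.7,"rx":0,"ry":0,"rz":0,"claw":20},{"dx":0,"dy":0,"dz":-0.7,"rx":0,"ry":0,"rz":0,"claw":20},{"dx":0,"dy":0,"dz":-0.7,"rx":0,"ry":0,"rz":0,"claw":20},{"dx":0,"dy":0,"dz":-0.3,"rx":0,"ry":0,"rz":0,"claw":20},{"dx":0,"dy":0,"dz":-0.03,"rx":0,"ry":0,"rz":1,"claw":20},{"dx":0,"dy":0,"dz":0,"rx":0,"ry":0,"rz":0,"claw":20},{"dx":0,"dy":0,"dz":0,"rx":0,"ry":0,"rz":0,"claw":20}]' >/dev/null; python3 log.py; python3 -c "
from h import *
tgt(592,45,170,180)"
```

```text
30.2 [483.4 443.6  28.1] [ 3.133  0.018 -3.043] [-0.2  0.7 -0.8] 0.58 [ 0.647  0.643 -0.028  0.88  -0.003  0.548]
31.0 [481.5 442.9 185.8] [ 3.127  0.023 -3.131] [-1.   0.3 -0.9] 0.577 [ 0.648  0.532  0.205  1.217 -0.002  0.637]
shift/50 [-2.12 -7.98  0.25]
turn/5deg [0.16 0.26 0.12] shift if made after turn [-2.21 -7.96  0.32]
```

```bash

python3 -m inch '[{"dx":-0.2,"dy":-0.8,"dz":0,"rx":0.15,"ry":0.26,"rz":0.1,"claw":20},{"dx":-0.22,"dy":-0.8,"dz":0,"rx":0,"ry":0,"rz":0,"claw":20},{"dx":-0.22,"dy":-0.8,"dz":0,"rx":0,"ry":0,"rz":0,"claw":20},{"dx":-0.22,"dy":-0.8,"dz":0,"rx":0,"ry":0,"rz":0,"claw":20},{"dx":-0.22,"dy":-0.8,"dz":0,"rx":0,"ry":0,"rz":0,"claw":20},{"dx":-0.22,"dy":-0.8,"dz":0,"rx":0,"ry":0,"rz":0,"claw":20},{"dx":-0.22,"dy":-0.8,"dz":0,"rx":0,"ry":0,"rz":0,"claw":20},{"dx":-0.22,"dy":-0.8,"dz":0,"rx":0,"ry":0,"rz":0,"claw":20}]' >/dev/null; python3 log.py; 
python3 -c "
from h import *
tgt(592,45,37,180)"
```

```text
31.8 [570.1 117.9 179.1] [ 3.141 -0.009 -3.116] [ 0.3 -0.2 -1.1] 0.573 [9.400e-02 4.180e-01 6.000e-03 1.167e+00 1.000e-03 6.900e-02]
shift/50 [-0.43 -1.47  2.84]
turn/5deg [ 0.01 -0.1   0.29] shift if made after turn [-0.44 -1.46  2.84]
```

```bash

python3 -m inch '[{"dx":-0.22,"dy":-0.6,"dz":0,"rx":0,"ry":0,"rz":0.25,"claw":20},{"dx":-0.22,"dy":-0.5,"dz":0,"rx":0,"ry":0,"rz":0,"claw":20},{"dx":0,"dy":0,"dz":0.3,"rx":0,"ry":0,"rz":0,"claw":20},{"dx":0,"dy":0,"dz":0.5,"rx":0,"ry":0,"rz":0,"claw":20},{"dx":0,"dy":0,"dz":0.5,"rx":0,"ry":0,"rz":0,"claw":20},{"dx":0,"dy":0,"dz":0.4,"rx":0,"ry":0,"rz":0,"claw":20},{"dx":0,"dy":0,"dz":0,"rx":0,"ry":0,"rz":0,"claw":20},{"dx":0,"dy":0,"dz":0,"rx":0,"ry":0,"rz":0,"claw":20}]' >/dev/null; python3 log.py; 
python3 -c "
from h import *
tgt(592,45,37,180)"
```

```text
32.6 [591.1  52.5  86.7] [-3.141 -0.016 -3.14 ] [-0.5  0.5  1. ] 0.576 [-0.018  0.505 -0.105  0.977 -0.001 -0.019]
shift/50 [-0.03 -0.15  0.99]
turn/5deg [-0.01 -0.18  0.02] shift if made after turn [-0.02 -0.15  0.99]
```

```bash

python3 -m inch '[{"dx":-0.05,"dy":0,"dz":0.4,"rx":0,"ry":-0.18,"rz":0,"claw":20},{"dx":0,"dy":0,"dz":0.4,"rx":0,"ry":0,"rz":0,"claw":20},{"dx":0,"dy":0,"dz":0.2,"rx":0,"ry":0,"rz":0,"claw":20},{"dx":0,"dy":0,"dz":0.05,"rx":0,"ry":0,"rz":0,"claw":20},{"dx":0,"dy":0,"dz":0,"rx":0,"ry":0,"rz":0,"claw":64},{"dx":0,"dy":0,"dz":0,"rx":0,"ry":0,"rz":0,"claw":64},{"dx":0,"dy":0,"dz":0,"rx":0,"ry":0,"rz":0,"claw":64},{"dx":0,"dy":0,"dz":-0.2,"rx":0,"ry":0,"rz":0,"claw":64}]' >/dev/null; python3 log.py; 
python3 -m inch '[{"dx":0,"dy":0,"dz":-0.7,"rx":0,"ry":0,"rz":0,"claw":64},{"dx":0,"dy":0,"dz":-0.8,"rx":0,"ry":0,"rz":0,"claw":85},{"dx":0,"dy":0,"dz":-0.8,"rx":0,"ry":0,"rz":0,"claw":85},{"dx":0.3,"dy":0,"dz":-0.8,"rx":0,"ry":0,"rz":0,"claw":85},{"dx":0.7,"dy":0,"dz":0,"rx":0,"ry":0,"rz":0,"claw":85},{"dx":0.7,"dy":0,"dz":0,"rx":0,"ry":0,"rz":0,"claw":85},{"dx":0.7,"dy":0,"dz":0,"rx":0,"ry":0,"rz":0,"claw":85},{"dx":0.7,"dy":0,"dz":0,"rx":0,"ry":0,"rz":0,"claw":85}]' >/dev/null; python3 log.py
cat > kin.py <<'E'
import numpy as np, json
from scipy.optimize import least_squares
from scipy.spatial.transform import Rotation as R
D=[json.loads(l) for l in open('log.jsonl')]
Q=np.array([d[0] for d in D]);P=np.array([d[1] for d in D]);A=R.from_euler('xyz',[d[2] for d in D])
ax=lambda v,a:R.from_rotvec(np.array(v)*a).as_matrix()
X,Y,Z=np.eye(3)
def fk(p,q):
    z0,x1,L1x,L1z,L2x,L2z,L3x,L3z,off,xt,zt=p
    R1=ax(Z,q[0]);R2=R1@ax(Y,q[1]);R3=R2@ax(Y,-q[2]);R4=R3@ax(Y,q[3])
    R5=R4@ax(Z,q[4]); R6=R5@ax(X,q[5])   # wrist: joint5 axis provisional
    pos=R1@[x1,off,z0]+R2@[L1x,0,L1z]+R3@[L2x,0,L2z]+R4@[L3x,0,L3z]+R5@[xt,0,zt]
    return pos,R6
if __name__=='__main__':
    f=lambda p:np.concatenate([fk(p,q)[0]-x for q,x in zip(Q,P)]+[1e-3*np.array(p)])
    s=least_squares(f,[160,0,0,300,300,0,0,0,-60,200,0.]);print(s.x.round(1),np.abs(f(s.x)[:-11]).max(),len(Q))
    np.save('kin.npy',s.x)
    r0=None
    for q,a in zip(Q[::6],A[::6]): print((fk(s.x,q)[1].T@a.as_matrix()).round(2).tolist())
E
python3 kin.py
python3 -c "
from h import *
grab('top','t7.png');rolls('t7.png');grab('wrist','w7.png')
a=cv2.imread('pics/t7.png');cv2.imwrite('pics/t7c.png',cv2.resize(a[85:220,180:440],None,fx=3,fy=3,interpolation=cv2.INTER_CUBIC))"
```

```text
33.4 [598.3  52.9  50.4] [-3.14   0.01  -3.137] [-0.1  0.3 -1.1] 0.748 [-0.017  0.53  -0.166  0.864 -0.001 -0.022]
34.2 [445.5  51.8 221.1] [-3.14   0.032 -3.137] [-0.1  0.1  0.1] 0.995 [-2.500e-02  9.800e-02 -3.100e-01  1.131e+00 -1.000e-03 -3.000e-02]
[259.6   0.   -0.  497.8 383.5  73.  138.3  -0.   63.3 310.6   0. ] 0.002010627694573941 45
[[0.0, 0.0, 1.0], [-0.0, 1.0, -0.0], [-1.0, -0.0, 0.0]]
[[0.0, -0.0, 1.0], [-0.0, 1.0, 0.0], [-1.0, -0.0, 0.0]]
[[0.0, 0.0, 1.0], [-0.0, 1.0, -0.0], [-1.0, -0.0, 0.0]]
[[0.0, 0.0, 1.0], [0.0, 1.0, -0.0], [-1.0, 0.0, 0.0]]
[[-0.0, -0.0, 1.0], [0.0, 1.0, 0.0], [-1.0, 0.0, -0.0]]
[[0.0, -0.0, 1.0], [0.0, 1.0, 0.0], [-1.0, 0.0, 0.0]]
[[0.0, 0.0, 1.0], [0.0, 1.0, -0.0], [-1.0, 0.0, 0.0]]
[[0.0, -0.0, 1.0], [0.0, 1.0, 0.0], [-1.0, 0.0, 0.0]]
[112. 130.] ctr [648. 468.] [42, 65] yaw 149.0 
[214. 148.] ctr [585. 166.] [47, 71] yaw 179.0
```

View pics/t7c.png

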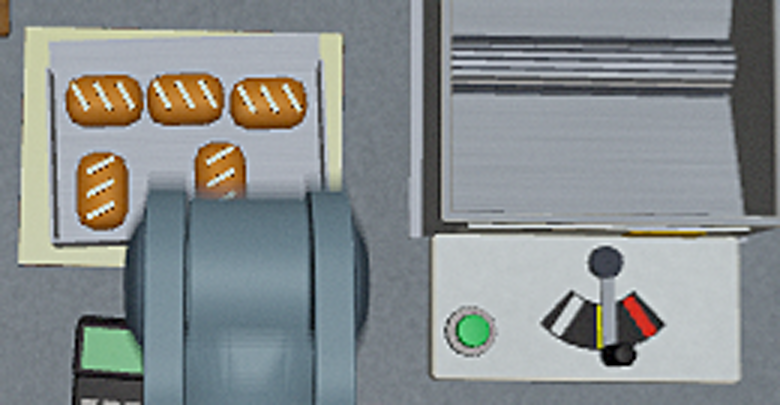

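```bash
cat > ik.py <<'E'
import numpy as np
from kin import fk,ax,X,Y,Z
from scipy.optimize import least_squares
from scipy.spatial.transform import Rotation as R
p=np.load('kin.npy'); E=np.array([[0,0,1],[0,1,0],[-1,0,0.]])
lo=np.array([-2.72,-.84,-1.02,-1.77,-1.37,-3.14]);hi=np.array([2.72,1.66,1.22,2.12,1.28,3.14])
def FK(q):
    a,b=fk(p,q);return a,b@E
def IK(P,Rt,q0):
    def f(q):
        a,b=FK(q);return np.r_[(a-P)/100,R.from_matrix(b.T@Rt).as_rotvec()*2]
    s=least_squares(f,np.clip(q0,lo+.01,hi-.01),bounds=(lo,hi),xtol=1e-10,max_nfev=80)
    return s.x,np.abs(s.fun).max()
c,s=np.cos(np.radians(14)),np.sin(np.radians(14))
mill=np.array([702,-311,0.]);Rm=ax(Z,-.03)
def tool_in_tray(g=0,flip=1,depth=19,off=0):
    z=np.array([s,0,-c]);x=np.array([0,flip,0.]);y=np.cross(z,x)
    Rg=np.c_[x,y,z]@ax(Y,g); return np.array([-93,off,77.])+depth*Rg[:,2],Rg
def tray_to_tool(To,Rt,**k):
    a,b=tool_in_tray(**k);return To+Rt@a,Rt@b
def tray_by_lip(lip,psi,th):
    Rt=ax(Z,psi)@ax(Y,th);return lip-Rt@np.array([121,0,12]),Rt
E
cat > s.py <<'E'
from ik import *
res=[]
for flip in(1,-1):
 for g in(-.5,0,.5):
  for psi in np.radians([-90,-60,-30,0,30,60,90,120]):
   for d in(-110,-70):     # lip position along pour direction from mouth centre
    for th in np.radians([60]):
     lip=mill+d*np.array([np.cos(psi),np.sin(psi),0])+[-15,0,165]
     To,Rt=tray_by_lip(lip,psi,th);P,Rr=tray_to_tool(To,Rt,g=g,flip=flip)
     best=(9,)
     for q0 in([np.arctan2(P[1],P[0]),.7,.3,1.5,0,1.5],[np.arctan2(P[1],P[0]),.7,.3,1.5,0,-1.5],[np.arctan2(P[1],P[0]),.5,0,1.,.8,0]):
       q,e=IK(P,Rr,q0)
       if e<best[0]:best=(e,q)
     res.append((best[0],flip,g,round(np.degrees(psi)),d,best[1].round(2)))
res.sort(key=lambda r:r[0])
for r in res[:24]:print(round(r[0],3),*r[1:],'mrg',np.minimum(r[5]-lo,hi-r[5]).min().round(2))
E
python3 s.py
```

```text
0.0 -1 -0.5 -90 -70 [-0.7   0.59  0.47  1.51  0.91 -0.51] mrg 0.37
0.0 -1 0 90 -70 [-0.4   0.6   0.52  1.11 -0.72  2.59] mrg 0.55
0.0 -1 0 120 -70 [-0.44  0.42  0.17  0.62 -0.42  2.02] mrg 0.95
0.0 -1 0.5 60 -70 [-0.4   0.33 -0.    0.66 -0.75  2.81] mrg 0.33
0.0 -1 0.5 120 -70 [-0.65  0.27 -0.15  0.24  0.2   1.85] mrg 0.87
0.0 1 0.5 -90 -70 [-0.7   0.59  0.47  1.51  0.91  2.63] mrg 0.37
0.0 1 -0.5 30 -110 [-0.37  0.58  0.46  1.48 -0.91  0.48] mrg 0.46
0.0 -1 -0.5 -90 -110 [-0.65  0.52  0.35  1.4   0.92 -0.43] mrg 0.36
0.0 1 0 90 -110 [-0.45  0.62  0.55  1.08 -0.7  -0.61] mrg 0.67
0.0 1 0 90 -70 [-0.4   0.6   0.52  1.11 -0.72 -0.55] mrg 0.65
0.0 1 -0.5 90 -110 [-0.59  0.26 -0.17  0.26 -0.26 -0.93] mrg 0.85
0.0 -1 0 90 -110 [-0.45  0.62  0.55  1.08 -0.7   2.53] mrg 0.61
0.0 1 0 120 -110 [-0.47  0.48  0.27  0.64 -0.4  -1.15] mrg 0.95
0.0 -1 0.5 90 -110 [-0.59  0.26 -0.17  0.26 -0.26  2.21] mrg 0.85
0.0 1 0.5 -90 -110 [-0.65  0.52  0.35  1.4   0.92  2.71] mrg 0.36
0.0 1 -0.5 90 -70 [-0.53  0.23 -0.21  0.26 -0.31 -0.89] mrg 0.81
0.0 -1 0.5 30 -110 [-0.37  0.58  0.46  1.48 -0.91 -2.66] mrg 0.46
0.0 1 0 120 -70 [-0.44  0.42  0.17  0.62 -0.42 -1.12] mrg 0.95
0.0 1 0.5 120 -70 [-0.31  0.92  1.09  1.5  -0.89 -0.74] mrg 0.13
0.0 -1 0.5 90 -70 [-0.53  0.23 -0.21  0.26 -0.31  2.25] mrg 0.81
0.0 1 -0.5 60 -70 [-0.4   0.33 -0.    0.66 -0.75 -0.33] mrg 0.62
0.0 1 -0.5 120 -110 [-0.67  0.34 -0.05  0.28  0.22 -1.31] mrg 0.97
0.0 -1 -0.5 120 -70 [-0.31  0.92  1.09  1.5  -0.89  2.4 ] mrg 0.13
0.0 -1 0.5 120 -110 [-0.67  0.34 -0.05  0.28  0.22  1.83] mrg 0.97
```

```bash
cat > s2.py <<'E'
from ik import *
tray0=np.array([617,81,8.-4+0]);
out=[]
for flip in(1,-1):
 for g in flip*np.array([-.8,-.65,-.5,-.35,-.2]):
  # grasp feasibility
  qg=None
  P,Rr=tray_to_tool(tray0,np.eye(3),g=g,flip=flip)
  b=(9,)
  for q0 in([.1,.6,.1,1.,.0,1.5*flip],[.3,.6,.1,1.,-.6,1.5*flip],[.1,.6,.1,1.,.6,1.5*flip]):
    q,e=IK(P,Rr,q0)
    if e<b[0]:b=(e,q)
  if b[0]>.01: continue
  mg=np.minimum(b[1]-lo,hi-b[1]).min()
  for psi in np.radians([45,60,75,90,105,120]):
   for d0,d1 in((90,-60),(60,-60),(30,-60),(0,-60)):
    q=b[1];m=9;err=0;tr=[]
    for th,d in((0,d0),(15,d0),(30,d0*.5+d1*.5),(45,d1),(60,d1)):
     lip=mill+d*np.array([np.cos(psi),np.sin(psi),0])+[-15,0,170]
     To,Rt=tray_by_lip(lip,psi,np.radians(th));P,Rr=tray_to_tool(To,Rt,g=g,flip=flip)
     bb=(9,)
     for q0 in(q,[-.5,.3,0,.5,-.3,q[5]],[-.5,.7,.3,1,-.6,q[5]]):
       qq,e=IK(P,Rr,q0)
       if e<bb[0]-1e-4:bb=(e,qq)
     q=bb[1];err=max(err,bb[0]);m=min(m,np.minimum(q-lo,hi-q).min());tr.append(q.round(2))
    out.append((err,flip,g,round(np.degrees(psi)),d0,mg.round(2),m.round(2),tr))
print('ok',sum(o[0]<.01 for o in out),len(out))
o=[x for x in out if x[0]<.01];o.sort(key=lambda x:-min(x[5],x[6]))
for x in o[:14]:print(*x[1:7])
if o: print(o[0][7])
else:
  for x in sorted(out,key=lambda x:x[0])[:8]:print(*x[:7])
E
python3 s2.py
```

```text
ok 87 240
1 -0.65 60 90 0.64 0.68
1 -0.65 60 60 0.64 0.68
1 -0.65 60 30 0.64 0.68
1 -0.65 60 0 0.64 0.68
1 -0.65 75 90 0.64 0.7
1 -0.65 75 60 0.64 0.7
1 -0.65 75 30 0.64 0.7
1 -0.65 75 0 0.64 0.7
1 -0.65 90 90 0.64 0.66
1 -0.65 90 60 0.64 0.65
1 -0.65 90 30 0.64 0.64
1 -0.65 90 0 0.64 0.64
1 -0.65 105 90 0.64 0.6
1 -0.8 60 30 0.56 0.56
[array([-0.81,  0.3 , -0.31,  0.36,  0.37, -0.09]), array([-0.67,  0.23, -0.25,  0.44,  0.08, -0.13]), array([-0.63,  0.21, -0.2 ,  0.48, -0.15, -0.26]), array([-0.58,  0.19, -0.2 ,  0.43, -0.38, -0.4 ]), array([-0.41,  0.22, -0.21,  0.36, -0.69, -0.46])]
```

```bash
cat > plan.py <<'E'
from ik import *
from h import robot,pose
from scipy.linalg import logm,expm
def T(P,Rr): t=np.eye(4);t[:3,:3]=Rr;t[:3,3]=P;return t
def step(P,Rr,n,lab=''):
    D=np.linalg.inv(pose(robot.state()))@T(P,Rr); S=expm(np.real(logm(D))/n)
    v=S[:3,3]/50;w=R.from_matrix(S[:3,:3]).as_rotvec(degrees=True)/5
    print(lab,'n',n,'d',v.round(3),'r',w.round(3),'| total dist',np.linalg.norm(D[:3,3]).round(1),'ang',np.degrees(np.linalg.norm(R.from_matrix(D[:3,:3]).as_rotvec())).round(1))
K=dict(g=-.5,flip=1,off=15)
TR=np.array([618,80.5,4.])
def tool(To,psi=0,th=0,back=0,K=K):
    P,Rr=tray_to_tool(np.array(To,float),ax(Z,psi)@ax(Y,th),**K); return P-back*Rr[:,2],Rr
def lipto(d,z,psi,th,dx=-15):
    lip=mill+d*np.array([np.cos(psi),np.sin(psi),0])+[dx,0,z]; return tray_by_lip(lip,psi,th)[0]
def traynow(k=K):
    A=T(*tool_in_tray(**k)); M=pose(robot.state())@np.linalg.inv(A); z=M[:3,2]
    print('tray',M[:3,3].round(1),'psi',np.degrees(np.arctan2(M[1,0],M[0,0])).round(1),'tip(fwd +)',np.degrees(np.arctan2(-M[2,0],M[2,2])).round(1),'side',np.degrees(np.arcsin(M[2,1])).round(1),'lip',(M@[121,0,12,1])[:3].round(1))
if __name__=='__main__':
    h=np.pi/2
    seq=[('pre',tool(TR,back=90)),('grasp',tool(TR)),('lift',tool(TR+[0,0,165]))]
    a=np.array([893,-125.]);v=TR[:2]-a
    for k in(30,60):
        r=ax(Z,np.radians(k))[:2,:2]@v+a; seq.append((f'mid{k}',tool([*r,165],np.radians(k))))
    for th,d in((0,30),(15,30),(30,-15),(45,-60),(60,-60)): seq.append((f'tip{th}',tool(lipto(d,175,h,np.radians(th)),h,np.radians(th))))
    q=robot.state()['joints']
    for n,(P,Rr) in seq:
        b=(9,)
        for q0 in(q,[np.arctan2(P[1],P[0]),.6,.1,1,-.5,1.5],[np.arctan2(P[1],P[0]),.3,0,.5,0,0]):
            qq,e=IK(P,Rr,np.array(q0))
            if e<b[0]-1e-3:b=(e,qq)
        q=b[1];print(n,P.round(0),'err',round(b[0],4),q.round(2),'mrg',np.minimum(q-lo,hi-q).min().round(2))
    step(*tool(TR,back=110),24,'pre')
E
python3 plan.py
```

```text
pre [510. 130. 141.] err 0.0 [ 0.44  0.36 -0.31  0.91 -0.55  2.08] mrg 0.71
grasp [529.  86.  65.] err 0.0 [ 0.35  0.43 -0.44  0.66 -0.55  1.97] mrg 0.58
lift [529.  86. 230.] err 0.0 [ 0.35  0.27 -0.19  1.06 -0.55  1.97] mrg 0.82
mid30 [ 472. -124.  226.] err 0.0 [-0.27 -0.2  -0.75  0.5  -0.19  0.79] mrg 0.27
mid60 [ 528. -335.  226.] err 0.0 [-0.85  0.12 -0.43  0.59  0.36 -0.18] mrg 0.59
tip0 [ 681. -491.  224.] err 0.0 [-0.89  0.8   0.65  1.27  0.53 -0.78] mrg 0.57
tip15 [ 681. -471.  277.] err 0.0 [-0.81  0.56  0.36  1.    0.34 -0.75] mrg 0.86
tip30 [ 681. -483.  322.] err 0.0 [-0.75  0.43  0.21  0.81  0.15 -0.78] mrg 1.01
tip45 [ 681. -485.  358.] err 0.0 [-0.67  0.31  0.02  0.57 -0.05 -0.84] mrg 1.04
tip60 [ 681. -434.  381.] err 0.0 [-0.53  0.19 -0.23  0.27 -0.31 -0.89] mrg 0.79
pre n 24 d [0.029 0.101 0.051] r [ 0.107 -0.268  0.758] | total dist 124.6 ang 97.3
```

```bash

python3 -m inch '[{"dx":0.03,"dy":0.1,"dz":0.03,"rx":0.11,"ry":-0.27,"rz":0.76,"claw":50},{"dx":0.03,"dy":0.1,"dz":0.03,"rx":0.11,"ry":-0.27,"rz":0.76,"claw":50},{"dx":0.03,"dy":0.1,"dz":0.03,"rx":0.11,"ry":-0.27,"rz":0.76,"claw":50},{"dx":0.03,"dy":0.1,"dz":0.03,"rx":0.11,"ry":-0.27,"rz":0.76,"claw":50},{"dx":0.03,"dy":0.1,"dz":0.03,"rx":0.11,"ry":-0.27,"rz":0.76,"claw":50},{"dx":0.03,"dy":0.1,"dz":0.03,"rx":0.11,"ry":-0.27,"rz":0.76,"claw":50},{"dx":0.03,"dy":0.1,"dz":0.03,"rx":0.11,"ry":-0.27,"rz":0.76,"claw":50},{"dx":0.03,"dy":0.1,"dz":0.03,"rx":0.11,"ry":-0.27,"rz":0.76,"claw":50}]' >/dev/null; python3 log.py
python3 -m inch '[{"dx":0.03,"dy":0.1,"dz":0.03,"rx":0.11,"ry":-0.27,"rz":0.76,"claw":50},{"dx":0.03,"dy":0.1,"dz":0.03,"rx":0.11,"ry":-0.27,"rz":0.76,"claw":50},{"dx":0.03,"dy":0.1,"dz":0.03,"rx":0.11,"ry":-0.27,"rz":0.76,"claw":50},{"dx":0.03,"dy":0.1,"dz":0.03,"rx":0.11,"ry":-0.27,"rz":0.76,"claw":50},{"dx":0.03,"dy":0.1,"dz":0.03,"rx":0.11,"ry":-0.27,"rz":0.76,"claw":50},{"dx":0.03,"dy":0.1,"dz":0.03,"rx":0.11,"ry":-0.27,"rz":0.76,"claw":50},{"dx":0.03,"dy":0.1,"dz":0.03,"rx":0.11,"ry":-0.27,"rz":0.76,"claw":50},{"dx":0.03,"dy":0.1,"dz":0.03,"rx":0.11,"ry":-0.27,"rz":0.76,"claw":50}]' >/dev/null; python3 log.py
python3 -c "
from plan import *
step(*tool(TR,back=110),8);traynow()"
```

```text
35.1 [446.9  93.5 216.9] [3.14  0.245 2.586] [ 0.1  0.4 -0. ] 0.585 [ 0.177 -0.004 -0.459  0.93  -0.162  0.718]
35.9 [478.  131.  213.7] [3.004 0.414 1.983] [-0.2 -0.4 -0.6] 0.588 [ 0.388  0.108 -0.399  0.903 -0.406  1.485]
 n 8 d [0.068 0.048 0.132] r [ 0.142 -0.239  0.665] | total dist 62.3 ang 28.8
tray [550.2 168.3 142.6] psi 27.9 tip(fwd +) 6.8 side 4.7 lip [658.  224.4 140.3]
```

```bash

python3 -m inch '[{"dx":0.07,"dy":0.05,"dz":0.13,"rx":0.14,"ry":-0.24,"rz":0.67,"claw":50},{"dx":0.07,"dy":0.05,"dz":0.13,"rx":0.14,"ry":-0.24,"rz":0.67,"claw":50},{"dx":0.07,"dy":0.05,"dz":0.13,"rx":0.14,"ry":-0.24,"rz":0.67,"claw":50},{"dx":0.07,"dy":0.05,"dz":0.13,"rx":0.14,"ry":-0.24,"rz":0.67,"claw":50},{"dx":0.07,"dy":0.05,"dz":0.13,"rx":0.14,"ry":-0.24,"rz":0.67,"claw":50},{"dx":0.07,"dy":0.05,"dz":0.13,"rx":0.14,"ry":-0.24,"rz":0.67,"claw":50},{"dx":0.07,"dy":0.05,"dz":0.13,"rx":0.14,"ry":-0.24,"rz":0.67,"claw":50},{"dx":0.0,"dy":0.0,"dz":0,"rx":0,"ry":0,"rz":0.3,"claw":50}]' >/dev/null; python3 log.py
python3 -c "
from plan import *
from h import *
step(*tool(TR,back=90),8);traynow();grab('wrist','w8.png')
b=np.array([[-93,y,77] for y in(-55,55)]+[[-98,y,96.4] for y in(-55,55)])+TR
print(w2px('w8.png',b).round(0).tolist())"
```

```text
36.7 [511.8 146.4 172.9] [2.846 0.462 1.45 ] [-0.3 -0.6  0.1] 0.592 [ 0.462  0.329 -0.264  0.969 -0.542  2.081]
 n 8 d [-0.002 -0.025  0.086] r [ 0.033 -0.034  0.004] | total dist 35.7 ang 1.9
tray [602.  143.3 113.7] psi 1.1 tip(fwd +) -1.1 side 1.1 lip [722.8 145.3 128. ]
[[243.0, 250.0], [240.0, 158.0], [242.0, 269.0], [239.0, 178.0]]
```

View pics/w8.png

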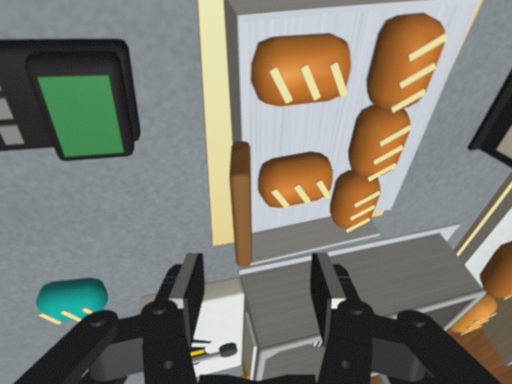

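```bash

python3 -m inch '[{"dx":0,"dy":-0.1,"dz":0.2,"rx":0.13,"ry":-0.14,"rz":0,"claw":50},{"dx":0,"dy":-0.1,"dz":0.2,"rx":0.13,"ry":-0.14,"rz":0,"claw":50},{"dx":0,"dy":0,"dz":0.3,"rx":0,"ry":0,"rz":0,"claw":50},{"dx":0,"dy":0,"dz":0.3,"rx":0,"ry":0,"rz":0,"claw":50},{"dx":0,"dy":0,"dz":0.3,"rx":0,"ry":0,"rz":0,"claw":50},{"dx":0,"dy":0,"dz":0.1,"rx":0,"ry":0,"rz":0,"claw":50},{"dx":0,"dy":0,"dz":0,"rx":0,"ry":0,"rz":0,"claw":50},{"dx":0,"dy":0,"dz":0,"rx":0,"ry":0,"rz":0,"claw":50}]' >/dev/null; python3 log.py
python3 -c "
from plan import *
step(*tool(TR),1);traynow()"
```

```text
37.55 [515.7 109.7 109.1] [2.868 0.487 1.443] [ 0.2 -0.   0.4] 0.586 [ 0.4    0.382 -0.374  0.808 -0.553  2.028]
 n 1 d [0.036 0.047 1.033] r [-0.02   0.024  0.048] | total dist 51.7 ang 0.3
tray [604.5 103.8  47.9] psi 0.1 tip(fwd +) 0.2 side -0.2 lip [725.5 104.1  59.5]
```

Nicely aligned; advance and grip.

```bash

python3 -m inch '[{"dx":0.03,"dy":0.05,"dz":0.25,"rx":0,"ry":0,"rz":0,"claw":50},{"dx":0,"dy":0,"dz":0.25,"rx":0,"ry":0,"rz":0,"claw":50},{"dx":0,"dy":0,"dz":0.25,"rx":0,"ry":0,"rz":0,"claw":50},{"dx":0,"dy":0,"dz":0.15,"rx":0,"ry":0,"rz":0,"claw":50},{"dx":0,"dy":0,"dz":0,"rx":0,"ry":0,"rz":0,"claw":50},{"dx":0,"dy":0,"dz":0,"rx":0,"ry":0,"rz":0,"claw":50},{"dx":0,"dy":0,"dz":0,"rx":0,"ry":0,"rz":0,"claw":50},{"dx":0,"dy":0,"dz":0,"rx":0,"ry":0,"rz":0,"claw":50}]' >/dev/null; python3 log.py
python3 -c "
from plan import *
step(*tool(TR),1);traynow()"
```

```text
38.35 [531.2  92.2  74.8] [2.86  0.483 1.443] [-0.2  1.   0.1] 0.589 [ 0.358  0.418 -0.423  0.685 -0.552  1.974]
 n 1 d [-0.014 -0.092  0.214] r [ 0.07  -0.018  0.034] | total dist 11.7 ang 0.4
tray [620.5  86.8  14.3] psi 0.3 tip(fwd +) -0.2 side 0.0 lip [741.4  87.5  26.8]
```

```bash

python3 -m inch '[{"dx":0,"dy":-0.09,"dz":0.15,"rx":0,"ry":0,"rz":0,"claw":50},{"dx":0,"dy":0,"dz":0.06,"rx":0,"ry":0,"rz":0,"claw":50},{"dx":0,"dy":0,"dz":0,"rx":0,"ry":0,"rz":0,"claw":5},{"dx":0,"dy":0,"dz":0,"rx":0,"ry":0,"rz":0,"claw":5},{"dx":0,"dy":0,"dz":0,"rx":0,"ry":0,"rz":0,"claw":5},{"dx":0,"dy":0,"dz":0,"rx":0,"ry":0,"rz":0,"claw":5},{"dx":0,"dy":0,"dz":0,"rx":0,"ry":0,"rz":0,"claw":5},{"dx":0,"dy":0,"dz":0,"rx":0,"ry":0,"rz":0,"claw":5}]' 110 >/dev/null; python3 log.py
python3 -c "
from plan import *
traynow()"
```

```text
39.15 [529.3  87.3  64.5] [2.86  0.483 1.444] [-0.3  0.1 -1.2] 0.149 [ 0.35   0.423 -0.449  0.649 -0.552  1.963]
tray [618.6  82.1   4.1] psi 0.4 tip(fwd +) -0.3 side 0.0 lip [739.5  83.   16.7]
```

```bash

python3 -c "
from plan import *
step(*tool([618,82,50],0,np.radians(-4)),8)
step(*tool([618,82,170],0,np.radians(-4)),16)"
```

```text
n 8 d [-0.046  0.017 -0.088] r [-0.077 -0.003  0.054] | total dist 40.2 ang 3.8
 n 16 d [-0.092  0.05  -0.17 ] r [-0.039 -0.002  0.027] | total dist 160.0 ang 3.8
```

```bash

python3 -m inch '[{"dx":-0.05,"dy":0.02,"dz":-0.09,"rx":-0.08,"ry":0,"rz":0.05,"claw":5},{"dx":-0.05,"dy":0.02,"dz":-0.09,"rx":-0.08,"ry":0,"rz":0.05,"claw":5},{"dx":-0.05,"dy":0.02,"dz":-0.09,"rx":-0.08,"ry":0,"rz":0.05,"claw":5},{"dx":-0.05,"dy":0.02,"dz":-0.09,"rx":-0.08,"ry":0,"rz":0.05,"claw":5},{"dx":-0.05,"dy":0.02,"dz":-0.09,"rx":-0.08,"ry":0,"rz":0.05,"claw":5},{"dx":-0.05,"dy":0.02,"dz":-0.09,"rx":-0.08,"ry":0,"rz":0.05,"claw":5},{"dx":-0.05,"dy":0.02,"dz":-0.09,"rx":-0.08,"ry":0,"rz":0.05,"claw":5},{"dx":-0.05,"dy":0.02,"dz":-0.09,"rx":-0.08,"ry":0,"rz":0.05,"claw":5}]' >/dev/null; python3 log.py
python3 -c "
from plan import *
traynow();step(*tool([618,82,170],0,np.radians(-4)),10)"
```

```text
39.95 [518.5  86.5 103.7] [2.8   0.471 1.414] [-0.4  0.4 -5.5] 0.147 [ 0.364  0.331 -0.481  0.666 -0.567  1.982]
tray [610.9  81.2  48.2] psi 0.2 tip(fwd +) -3.3 side 0.2 lip [731.   81.7  67.2]
 n 10 d [-0.105  0.086 -0.2  ] r [-0.01  -0.006  0.009] | total dist 120.9 ang 0.7
```

```bash

python3 -m inch '[{"dx":-0.1,"dy":0.08,"dz":-0.2,"rx":-0.02,"ry":0,"rz":0,"claw":5},{"dx":-0.12,"dy":0.08,"dz":-0.22,"rx":-0.02,"ry":0,"rz":0,"claw":5},{"dx":-0.13,"dy":0.08,"dz":-0.25,"rx":-0.02,"ry":0,"rz":0,"claw":5},{"dx":-0.13,"dy":0.08,"dz":-0.25,"rx":-0.02,"ry":0,"rz":0,"claw":5},{"dx":-0.13,"dy":0.08,"dz":-0.25,"rx":-0.02,"ry":0,"rz":0,"claw":5},{"dx":-0.13,"dy":0.08,"dz":-0.25,"rx":-0.02,"ry":0,"rz":0,"claw":5},{"dx":-0.13,"dy":0.08,"dz":-0.25,"rx":-0.02,"ry":0,"rz":0,"claw":5},{"dx":-0.06,"dy":0.04,"dz":-0.13,"rx":-0.02,"ry":0,"rz":0,"claw":5}]' >/dev/null; python3 log.py
python3 -c "
from plan import *
traynow();b=np.radians(-4);h=np.pi/2
step(*tool(lipto(30,200,h,b),h,b),24)
step(*tool(lipto(30,200,h,b),h,b),30)"
```

```text
40.75 [515.5  88.1 218.9] [2.783 0.471 1.413] [-0.3  1.1 -6.4] 0.147 [ 0.373  0.208 -0.322  0.936 -0.575  1.983]
tray [608.7  83.4 164.8] psi 0.6 tip(fwd +) -4.2 side 0.1 lip [728.5  84.7 185.7]
 n 24 d [-0.479 -0.242  0.156] r [-0.338  0.231 -0.622] | total dist 605.3 ang 89.3
 n 30 d [-0.383 -0.196  0.124] r [-0.27   0.185 -0.498] | total dist 605.3 ang 89.3
```

```bash

python3 -m inch '[{"dx":-0.2,"dy":-0.1,"dz":0.06,"rx":-0.13,"ry":0.09,"rz":-0.25,"claw":5},{"dx":-0.38,"dy":-0.2,"dz":0.12,"rx":-0.27,"ry":0.185,"rz":-0.5,"claw":5},{"dx":-0.38,"dy":-0.2,"dz":0.12,"rx":-0.27,"ry":0.185,"rz":-0.5,"claw":5},{"dx":-0.38,"dy":-0.2,"dz":0.12,"rx":-0.27,"ry":0.185,"rz":-0.5,"claw":5},{"dx":-0.38,"dy":-0.2,"dz":0.12,"rx":-0.27,"ry":0.185,"rz":-0.5,"claw":5},{"dx":-0.38,"dy":-0.2,"dz":0.12,"rx":-0.27,"ry":0.185,"rz":-0.5,"claw":5},{"dx":-0.38,"dy":-0.2,"dz":0.12,"rx":-0.27,"ry":0.185,"rz":-0.5,"claw":5},{"dx":-0.38,"dy":-0.2,"dz":0.12,"rx":-0.27,"ry":0.185,"rz":-0.5,"claw":5}]' >/dev/null; python3 log.py
python3 -c "
from plan import *
traynow();b=np.radians(-4);h=np.pi/2
step(*tool(lipto(30,200,h,b),h,b),22)"
```

```text
41.55 [460.3 -73.3 224.8] [2.791 0.48  1.829] [ 0.  -0.7 -6. ] 0.147 [-0.105 -0.233 -0.789  0.497 -0.287  1.044]
tray [547.4 -40.8 170. ] psi 24.3 tip(fwd +) -3.7 side -0.3 lip [656.7   8.6 189.8]
 n 22 d [-0.389 -0.201  0.13 ] r [-0.275  0.186 -0.497] | total dist 475.1 ang 65.7
```

```bash

python3 -c "
from plan import *
b=np.radians(-4);h=np.pi/2;s=robot.state();M=pose(s);D=np.linalg.inv(M)@T(*tool(lipto(30,200,h,b),h,b));L=np.real(logm(D));q=s['joints']
for k in range(0,23,3):
  N=M@expm(L*k/22);q,e=IK(N[:3,3],N[:3,:3],q);print(k,q.round(2),round(e,4))"
```

```text
0 [-0.11 -0.23 -0.79  0.5  -0.29  1.04] 0.0
3 [-0.4  -0.27 -0.82  0.44 -0.05  0.65] 0.0
6 [-0.65 -0.2  -0.76  0.45  0.18  0.31] 0.0
9 [-0.81 -0.06 -0.63  0.51  0.34  0.03] 0.0
12 [-0.9   0.12 -0.43  0.63  0.44 -0.2 ] 0.0
15 [-0.93  0.31 -0.17  0.79  0.51 -0.41] 0.0
18 [-0.93  0.52  0.16  1.    0.55 -0.58] 0.0
21 [-0.92  0.77  0.61  1.29  0.57 -0.75] 0.0
```

Fine; continue.

```bash

python3 -m inch '[{"dx":-0.39,"dy":-0.2,"dz":0.13,"rx":-0.275,"ry":0.185,"rz":-0.5,"claw":5},{"dx":-0.39,"dy":-0.2,"dz":0.13,"rx":-0.275,"ry":0.185,"rz":-0.5,"claw":5},{"dx":-0.39,"dy":-0.2,"dz":0.13,"rx":-0.275,"ry":0.185,"rz":-0.5,"claw":5},{"dx":-0.39,"dy":-0.2,"dz":0.13,"rx":-0.275,"ry":0.185,"rz":-0.5,"claw":5},{"dx":-0.39,"dy":-0.2,"dz":0.13,"rx":-0.275,"ry":0.185,"rz":-0.5,"claw":5},{"dx":-0.39,"dy":-0.2,"dz":0.13,"rx":-0.275,"ry":0.185,"rz":-0.5,"claw":5},{"dx":-0.39,"dy":-0.2,"dz":0.13,"rx":-0.275,"ry":0.185,"rz":-0.5,"claw":5},{"dx":-0.39,"dy":-0.2,"dz":0.13,"rx":-0.275,"ry":0.185,"rz":-0.5,"claw":5}]' >/dev/null; python3 log.py
python3 -c "
from plan import *
traynow();b=np.radians(-4);h=np.pi/2
step(*tool(lipto(30,200,h,b),h,b),14)"
```

```text
42.35 [ 464.9 -264.8  224.1] [2.831 0.476 2.265] [ 1.5  0.8 -6. ] 0.151 [-0.796 -0.114 -0.684  0.503  0.272  0.075]
tray [ 529.6 -200.9  166. ] psi 48.2 tip(fwd +) -1.7 side 0.2 lip [ 610.1 -111.2  181.7]
 n 14 d [-0.402 -0.176  0.14 ] r [-0.301  0.171 -0.489] | total dist 315.2 ang 41.9
```

```bash

python3 -m inch '[{"dx":-0.4,"dy":-0.18,"dz":0.13,"rx":-0.35,"ry":0.17,"rz":-0.49,"claw":5},{"dx":-0.4,"dy":-0.18,"dz":0.13,"rx":-0.32,"ry":0.17,"rz":-0.49,"claw":5},{"dx":-0.4,"dy":-0.18,"dz":0.13,"rx":-0.32,"ry":0.17,"rz":-0.49,"claw":5},{"dx":-0.4,"dy":-0.18,"dz":0.13,"rx":-0.32,"ry":0.17,"rz":-0.49,"claw":5},{"dx":-0.4,"dy":-0.18,"dz":0.13,"rx":-0.32,"ry":0.17,"rz":-0.49,"claw":5},{"dx":-0.4,"dy":-0.18,"dz":0.13,"rx":-0.32,"ry":0.17,"rz":-0.49,"claw":5},{"dx":-0.4,"dy":-0.18,"dz":0.13,"rx":-0.32,"ry":0.17,"rz":-0.49,"claw":5},{"dx":-0.3,"dy":-0.13,"dz":0.1,"rx":-0.24,"ry":0.13,"rz":-0.37,"claw":5}]' >/dev/null; python3 log.py
python3 -c "
from plan import *
traynow();b=np.radians(-4);h=np.pi/2
step(*tool(lipto(30,200,h,b),h,b),6)"
```

```text
43.15 [ 549.4 -430.2  225.7] [2.842 0.45  2.673] [ 0.5  0.3 -5. ] 0.144 [-0.963  0.377 -0.059  0.878  0.475 -0.501]
tray [ 582.3 -345.8  166.9] psi 71.3 tip(fwd +) -1.4 side 1.7 lip [ 621.4 -231.7  182. ]
 n 6 d [-0.449 -0.11   0.164] r [-0.36   0.124 -0.502] | total dist 146.5 ang 18.9
```

```bash

python3 -m inch '[{"dx":-0.36,"dy":-0.09,"dz":0.12,"rx":-0.32,"ry":0.1,"rz":-0.4,"claw":5},{"dx":-0.36,"dy":-0.09,"dz":0.12,"rx":-0.32,"ry":0.1,"rz":-0.4,"claw":5},{"dx":-0.36,"dy":-0.09,"dz":0.12,"rx":-0.32,"ry":0.1,"rz":-0.4,"claw":5},{"dx":-0.36,"dy":-0.09,"dz":0.12,"rx":-0.3,"ry":0.1,"rz":-0.4,"claw":5},{"dx":-0.36,"dy":-0.09,"dz":0.12,"rx":-0.3,"ry":0.1,"rz":-0.4,"claw":5},{"dx":-0.36,"dy":-0.09,"dz":0.12,"rx":-0.3,"ry":0.1,"rz":-0.4,"claw":5},{"dx":-0.2,"dy":-0.05,"dz":0.07,"rx":-0.2,"ry":0.06,"rz":-0.25,"claw":5},{"dx":-0.1,"dy":-0.03,"dz":0.03,"rx":-0.1,"ry":0.03,"rz":-0.12,"claw":5}]' >/dev/null; python3 log.py
python3 -c "
from plan import *
traynow();h=np.pi/2
for th,d,n in((0,25,3),(15,20,3),(30,-20,6)):
  b=np.radians(th);step(*tool(lipto(d,180,h,b),h,b),n,str(th))
from h import *
grab('side','s9.png');grab('wrist','w9.png')"
```

```text
43.95 [ 661.7 -508.   225.4] [2.826 0.438 2.974] [-0.2  1.1 -7. ] 0.152 [-0.921  0.865  0.799  1.41   0.526 -0.798]
tray [ 667.  -416.7  168.1] psi 88.8 tip(fwd +) -2.3 side 2.3 lip [ 669.9 -296.3  185. ]
0 n 3 d [-0.113  0.086  0.059] r [ 0.085 -0.13  -0.171] | total dist 23.1 ang 3.5
15 n 3 d [-0.265  0.247 -0.241] r [ 0.971 -0.144 -0.635] | total dist 65.1 ang 17.5
30 n 6 d [-0.213  0.084 -0.273] r [ 0.929 -0.078 -0.549] | total dist 105.5 ang 32.5
```

View pics/s9.png

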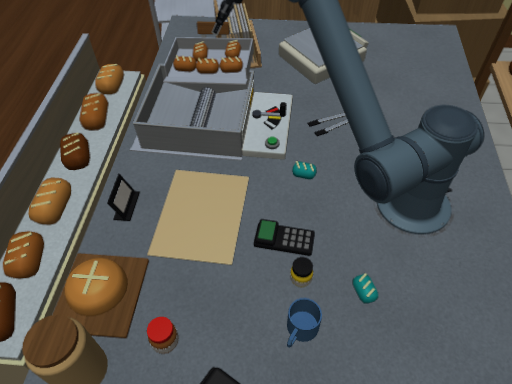

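```bash

python3 -m inch '[{"dx":-0.16,"dy":0.06,"dz":-0.2,"rx":0.7,"ry":-0.06,"rz":-0.41,"claw":5},{"dx":-0.16,"dy":0.06,"dz":-0.2,"rx":0.7,"ry":-0.06,"rz":-0.41,"claw":5},{"dx":-0.16,"dy":0.06,"dz":-0.2,"rx":0.7,"ry":-0.06,"rz":-0.41,"claw":5},{"dx":-0.16,"dy":0.06,"dz":-0.2,"rx":0.7,"ry":-0.06,"rz":-0.41,"claw":5},{"dx":-0.16,"dy":0.06,"dz":-0.2,"rx":0.7,"ry":-0.06,"rz":-0.41,"claw":5},{"dx":-0.16,"dy":0.06,"dz":-0.2,"rx":0.7,"ry":-0.06,"rz":-0.41,"claw":5},{"dx":-0.16,"dy":0.06,"dz":-0.2,"rx":0.7,"ry":-0.06,"rz":-0.41,"claw":5},{"dx":-0.16,"dy":0.06,"dz":-0.2,"rx":0.7,"ry":-0.06,"rz":-0.41,"claw":5}]' >/dev/null; python3 log.py
python3 -c "
from plan import *
traynow();h=np.pi/2
for th,d,n in((45,-60,8),(60,-60,8)):
  b=np.radians(th);step(*tool(lipto(d,165,h,b),h,b),n,str(th))"
```

```text
44.85 [ 671.2 -491.7  316.5] [-2.8    0.45  -3.001] [ 0.  -0.8 -6.1] 0.148 [-0.748  0.421  0.192  0.794  0.107 -0.78 ]
tray [ 675.5 -447.8  218. ] psi 89.7 tip(fwd +) 31.6 side 1.5 lip [ 676.5 -338.5  164.9]
45 n 8 d [-0.059 -0.016 -0.059] r [ 0.289 -0.046 -0.172] | total dist 33.7 ang 13.6
60 n 8 d [-0.111  0.058 -0.16 ] r [ 0.621 -0.047 -0.347] | total dist 80.4 ang 28.5
```

```bash

python3 -m inch '[{"dx":-0.11,"dy":0.05,"dz":-0.16,"rx":0.62,"ry":-0.05,"rz":-0.35,"claw":5},{"dx":-0.11,"dy":0.05,"dz":-0.16,"rx":0.62,"ry":-0.05,"rz":-0.35,"claw":5},{"dx":-0.11,"dy":0.05,"dz":-0.16,"rx":0.62,"ry":-0.05,"rz":-0.35,"claw":5},{"dx":-0.11,"dy":0.05,"dz":-0.16,"rx":0.62,"ry":-0.05,"rz":-0.35,"claw":5},{"dx":-0.11,"dy":0.05,"dz":-0.16,"rx":0.62,"ry":-0.05,"rz":-0.35,"claw":5},{"dx":-0.11,"dy":0.05,"dz":-0.16,"rx":0.62,"ry":-0.05,"rz":-0.35,"claw":5},{"dx":-0.11,"dy":0.05,"dz":-0.16,"rx":0.62,"ry":-0.05,"rz":-0.35,"claw":5},{"dx":-0.11,"dy":0.05,"dz":-0.16,"rx":0.62,"ry":-0.05,"rz":-0.35,"claw":5}]' >/dev/null; python3 log.py
python3 -c "
from plan import *
traynow();h=np.pi/2
for th,d,n in((60,-60,8),):
  b=np.radians(th);step(*tool(lipto(d,165,h,b),h,b),n,str(th))
from h import *
grab('side','s10.png');grab('top','t10.png')
a=cv2.imread('pics/s10.png')[0:170,110:340];c=cv2.imread('pics/t10.png')[20:230,290:500]
cv2.imwrite('pics/st10.png',np.hstack([cv2.resize(a,(400,296)),cv2.resize(c,(296,296))]))"
```

```text
45.65 [ 667.7 -427.5  373.6] [-2.26   0.328 -2.769] [ 1.  -0.7 -3.3] 0.155 [-0.523  0.165 -0.288  0.236 -0.329 -0.896]
tray [ 672.8 -437.6  266.3] psi 90.2 tip(fwd +) 61.0 side 0.3 lip [ 672.7 -368.4  166.3]
60 n 8 d [-0.022 -0.006  0.029] r [-0.021 -0.013  0.011] | total dist 15.0 ang 1.1
```

View pics/st10.png

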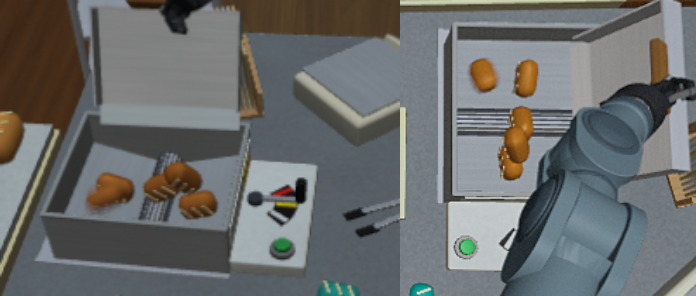

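```bash

python3 -m inch '[{"dx":0,"dy":0,"dz":0,"rx":0,"ry":0,"rz":0,"claw":5},{"dx":0,"dy":0,"dz":0,"rx":0,"ry":0,"rz":0,"claw":5},{"dx":0,"dy":0,"dz":0,"rx":0,"ry":0,"rz":0,"claw":5},{"dx":0,"dy":0,"dz":-0.2,"rx":0,"ry":0,"rz":0,"claw":5},{"dx":0,"dy":0,"dz":-0.2,"rx":0,"ry":0,"rz":0,"claw":5},{"dx":0,"dy":0,"dz":0,"rx":0,"ry":0,"rz":0,"claw":5},{"dx":0,"dy":0,"dz":0,"rx":0,"ry":0,"rz":0,"claw":5},{"dx":0,"dy":0,"dz":0,"rx":0,"ry":0,"rz":0,"claw":5}]' >/dev/null; python3 log.py
python3 -c "
from plan import *
traynow();h=np.pi/2
step(*tool(lipto(15,200,h,0),h,0),16)"
```

```text
46.55 [ 655.8 -414.4  387.5] [-2.266  0.331 -2.773] [-0.4  0.8 -2.8] 0.149 [-0.514  0.127 -0.291  0.277 -0.333 -0.884]
tray [ 661.  -423.7  280.1] psi 90.0 tip(fwd +) 60.6 side 0.3 lip [ 661.1 -353.9  180.6]
 n 16 d [ 0.072 -0.057  0.2  ] r [-0.667 -0.006  0.359] | total dist 168.1 ang 60.6
```

```bash

python3 -m inch '[{"dx":0.07,"dy":-0.06,"dz":0.19,"rx":-0.67,"ry":0,"rz":0.36,"claw":5},{"dx":0.07,"dy":-0.06,"dz":0.19,"rx":-0.67,"ry":0,"rz":0.36,"claw":5},{"dx":0.07,"dy":-0.06,"dz":0.19,"rx":-0.67,"ry":0,"rz":0.36,"claw":5},{"dx":0.07,"dy":-0.06,"dz":0.19,"rx":-0.67,"ry":0,"rz":0.36,"claw":5},{"dx":0.07,"dy":-0.06,"dz":0.19,"rx":-0.67,"ry":0,"rz":0.36,"claw":5},{"dx":0.07,"dy":-0.06,"dz":0.19,"rx":-0.67,"ry":0,"rz":0.36,"claw":5},{"dx":0.07,"dy":-0.06,"dz":0.19,"rx":-0.67,"ry":0,"rz":0.36,"claw":5},{"dx":0.07,"dy":-0.06,"dz":0.19,"rx":-0.67,"ry":0,"rz":0.36,"claw":5}]' >/dev/null; python3 log.py
python3 -c "
from plan import *
traynow();h=np.pi/2
step(*tool(lipto(15,200,h,0,-30),h,0),8)
step(*tool([540,-200,185],h/2,0),20)"
```

```text
47.35 [ 668.3 -477.8  331.9] [-2.841  0.474 -3.003] [ 0.4  0.  -3.3] 0.147 [-0.757  0.406  0.213  0.843  0.157 -0.78 ]
tray [ 673.7 -429.9  235.3] psi 90.0 tip(fwd +) 29.2 side 0.4 lip [ 673.7 -318.4  186.7]
 n 8 d [ 0.106 -0.062  0.185] r [-0.644 -0.01   0.346] | total dist 87.8 ang 29.3
 n 20 d [ 0.277  0.139 -0.065] r [-0.028  0.001  0.531] | total dist 305.8 ang 53.2
```

```bash

python3 -m inch '[{"dx":0.11,"dy":-0.06,"dz":0.18,"rx":-0.64,"ry":0,"rz":0.35,"claw":5},{"dx":0.11,"dy":-0.06,"dz":0.18,"rx":-0.64,"ry":0,"rz":0.35,"claw":5},{"dx":0.11,"dy":-0.06,"dz":0.18,"rx":-0.64,"ry":0,"rz":0.35,"claw":5},{"dx":0.11,"dy":-0.06,"dz":0.18,"rx":-0.64,"ry":0,"rz":0.35,"claw":5},{"dx":0.11,"dy":-0.06,"dz":0.18,"rx":-0.64,"ry":0,"rz":0.35,"claw":5},{"dx":0.11,"dy":-0.06,"dz":0.18,"rx":-0.64,"ry":0,"rz":0.35,"claw":5},{"dx":0.11,"dy":-0.06,"dz":0.18,"rx":-0.64,"ry":0,"rz":0.35,"claw":5},{"dx":0.11,"dy":-0.06,"dz":0.18,"rx":-0.64,"ry":0,"rz":0.35,"claw":5}]' >/dev/null; python3 log.py
python3 -c "
from plan import *
traynow();h=np.pi/2
step(*tool([540,-200,185],h/2,0),14)
step(*tool([618,82,175],0,0),28)"
```

```text
48.15 [ 665.  -517.3  248.5] [2.872 0.479 3.005] [ 0.1 -0.5 -3.7] 0.149 [-0.925  0.834  0.792  1.384  0.527 -0.815]
tray [ 671.3 -428.8  187.1] psi 89.5 tip(fwd +) 0.3 side 0.3 lip [ 672.5 -307.7  198.4]
 n 14 d [ 0.381  0.243 -0.134] r [ 0.29  -0.156  0.544] | total dist 322.1 ang 44.5
 n 28 d [ 0.395  0.262 -0.131] r [ 0.294 -0.155  0.546] | total dist 620.4 ang 89.5
```

```bash

python3 -m inch '[{"dx":0.39,"dy":0.26,"dz":-0.13,"rx":0.29,"ry":-0.155,"rz":0.55,"claw":5},{"dx":0.39,"dy":0.26,"dz":-0.13,"rx":0.29,"ry":-0.155,"rz":0.55,"claw":5},{"dx":0.39,"dy":0.26,"dz":-0.13,"rx":0.29,"ry":-0.155,"rz":0.55,"claw":5},{"dx":0.39,"dy":0.26,"dz":-0.13,"rx":0.29,"ry":-0.155,"rz":0.55,"claw":5},{"dx":0.39,"dy":0.26,"dz":-0.13,"rx":0.29,"ry":-0.155,"rz":0.55,"claw":5},{"dx":0.39,"dy":0.26,"dz":-0.13,"rx":0.29,"ry":-0.155,"rz":0.55,"claw":5},{"dx":0.39,"dy":0.26,"dz":-0.13,"rx":0.29,"ry":-0.155,"rz":0.55,"claw":5},{"dx":0.39,"dy":0.26,"dz":-0.13,"rx":0.29,"ry":-0.155,"rz":0.55,"claw":5}]' >/dev/null; python3 log.py
python3 -c "
from plan import *
traynow();h=np.pi/2
step(*tool([618,82,175],0,0),20)"
```

```text
48.95 [ 528.5 -396.5  215.4] [2.887 0.461 2.534] [ 1.2  0.6 -2.2] 0.15 [-0.917  0.233 -0.295  0.676  0.38  -0.299]
tray [ 573.4 -320.8  153. ] psi 62.2 tip(fwd +) 1.0 side 1.5 lip [ 630.2 -213.8  163. ]
 n 20 d [ 0.399  0.271 -0.163] r [ 0.274 -0.158  0.535] | total dist 484.8 ang 62.2
```

```bash

python3 -m inch '[{"dx":0.38,"dy":0.27,"dz":-0.2,"rx":0.27,"ry":-0.16,"rz":0.54,"claw":5},{"dx":0.38,"dy":0.27,"dz":-0.2,"rx":0.27,"ry":-0.16,"rz":0.54,"claw":5},{"dx":0.38,"dy":0.27,"dz":-0.2,"rx":0.27,"ry":-0.16,"rz":0.54,"claw":5},{"dx":0.38,"dy":0.27,"dz":-0.2,"rx":0.27,"ry":-0.16,"rz":0.54,"claw":5},{"dx":0.38,"dy":0.27,"dz":-0.2,"rx":0.27,"ry":-0.16,"rz":0.54,"claw":5},{"dx":0.38,"dy":0.27,"dz":-0.2,"rx":0.27,"ry":-0.16,"rz":0.54,"claw":5},{"dx":0.38,"dy":0.27,"dz":-0.2,"rx":0.27,"ry":-0.16,"rz":0.54,"claw":5},{"dx":0.38,"dy":0.27,"dz":-0.2,"rx":0.27,"ry":-0.16,"rz":0.54,"claw":5}]' >/dev/null; python3 log.py
python3 -c "
from plan import *
traynow();h=np.pi/2
step(*tool([618,82,150],0,0),12)"
```

```text
49.75 [ 458.7 -208.5  242.4] [2.886 0.489 2.069] [ 0.5  0.9 -3. ] 0.15 [-0.546 -0.211 -0.714  0.522 -0.011  0.46 ]
tray [ 533.7 -162.5  179.8] psi 35.5 tip(fwd +) 1.1 side -0.2 lip [632.4 -92.1 189.5]
 n 12 d [ 0.436  0.258 -0.108] r [ 0.261 -0.135  0.514] | total dist 306.2 ang 35.5
```

```bash

python3 -m inch '[{"dx":0.43,"dy":0.26,"dz":-0.11,"rx":0.25,"ry":-0.135,"rz":0.51,"claw":5},{"dx":0.43,"dy":0.26,"dz":-0.11,"rx":0.25,"ry":-0.135,"rz":0.51,"claw":5},{"dx":0.43,"dy":0.26,"dz":-0.11,"rx":0.25,"ry":-0.135,"rz":0.51,"claw":5},{"dx":0.43,"dy":0.26,"dz":-0.11,"rx":0.25,"ry":-0.135,"rz":0.51,"claw":5},{"dx":0.43,"dy":0.26,"dz":-0.11,"rx":0.25,"ry":-0.135,"rz":0.51,"claw":5},{"dx":0.43,"dy":0.26,"dz":-0.11,"rx":0.25,"ry":-0.135,"rz":0.51,"claw":5},{"dx":0.43,"dy":0.26,"dz":-0.11,"rx":0.25,"ry":-0.135,"rz":0.51,"claw":5},{"dx":0.43,"dy":0.26,"dz":-0.11,"rx":0.25,"ry":-0.135,"rz":0.51,"claw":5}]' >/dev/null; python3 log.py
python3 -c "
from plan import *
traynow();h=np.pi/2
step(*tool([620,84,80],0,0),8)"
```

```text
50.55 [489.7   0.6 228.5] [2.844 0.493 1.625] [ 0.2 -0.2 -2.6] 0.149 [ 0.181  0.011 -0.527  0.762 -0.508  1.552]
tray [579.2  11.6 169.3] psi 11.2 tip(fwd +) -1.0 side -0.7 lip [697.7  35.2 183.4]
 n 8 d [0.303 0.069 0.112] r [ 0.155 -0.054  0.229] | total dist 131.8 ang 11.3
```

```bash

python3 -m inch '[{"dx":0.3,"dy":0.07,"dz":0.11,"rx":0.155,"ry":-0.05,"rz":0.23,"claw":5},{"dx":0.3,"dy":0.07,"dz":0.11,"rx":0.155,"ry":-0.05,"rz":0.23,"claw":5},{"dx":0.3,"dy":0.07,"dz":0.11,"rx":0.155,"ry":-0.05,"rz":0.23,"claw":5},{"dx":0.3,"dy":0.07,"dz":0.11,"rx":0.155,"ry":-0.05,"rz":0.23,"claw":5},{"dx":0.3,"dy":0.07,"dz":0.11,"rx":0.155,"ry":-0.05,"rz":0.23,"claw":5},{"dx":0.3,"dy":0.07,"dz":0.11,"rx":0.155,"ry":-0.05,"rz":0.23,"claw":5},{"dx":0.3,"dy":0.07,"dz":0.11,"rx":0.155,"ry":-0.05,"rz":0.23,"claw":5},{"dx":0.2,"dy":0.05,"dz":0.05,"rx":0.1,"ry":0,"rz":0.15,"claw":5}]' >/dev/null; python3 log.py
python3 -c "
from plan import *
traynow();h=np.pi/2
step(*tool([621,84,25],0,0),8)"
```

```text
51.35 [541.8 100.2 147.4] [2.848 0.462 1.442] [-0.2  0.1 -3.7] 0.15 [ 0.358  0.344 -0.313  0.848 -0.538  1.97 ]
tray [631.9  96.5  88. ] psi 0.6 tip(fwd +) -1.0 side 1.2 lip [752.7  97.4 102.2]
 n 8 d [ 0.044 -0.062  0.138] r [ 0.025 -0.032 -0.006] | total dist 63.2 ang 1.6
```

```bash

python3 -m inch '[{"dx":0.04,"dy":-0.06,"dz":0.14,"rx":0.025,"ry":-0.03,"rz":0,"claw":5},{"dx":0.04,"dy":-0.06,"dz":0.14,"rx":0.025,"ry":-0.03,"rz":0,"claw":5},{"dx":0.04,"dy":-0.06,"dz":0.14,"rx":0.025,"ry":-0.03,"rz":0,"claw":5},{"dx":0.04,"dy":-0.06,"dz":0.14,"rx":0.025,"ry":-0.03,"rz":0,"claw":5},{"dx":0.04,"dy":-0.06,"dz":0.14,"rx":0.025,"ry":-0.03,"rz":0,"claw":5},{"dx":0.04,"dy":-0.06,"dz":0.14,"rx":0.025,"ry":-0.03,"rz":0,"claw":5},{"dx":0.04,"dy":-0.06,"dz":0.14,"rx":0.025,"ry":-0.03,"rz":0,"claw":5},{"dx":0,"dy":0,"dz":0,"rx":0,"ry":0,"rz":0,"claw":5}]' >/dev/null; python3 log.py
python3 -c "
from plan import *
traynow();h=np.pi/2
step(*tool([621,84,4],0,np.radians(-0.3)),8)"
```

```text
52.15 [534.7  89.3  89.1] [2.86  0.477 1.436] [-0.2  0.3 -2.6] 0.151 [ 0.347  0.402 -0.401  0.719 -0.546  1.971]
tray [624.   83.6  28.6] psi -0.1 tip(fwd +) -0.3 side 0.3 lip [744.9  83.4  41.2]
 n 8 d [ 0.029 -0.022  0.05 ] r [-0.002 -0.008 -0.003] | total dist 24.9 ang 0.4
```

```bash

python3 -m inch '[{"dx":0.035,"dy":-0.02,"dz":0.06,"rx":0,"ry":0,"rz":0,"claw":5},{"dx":0.035,"dy":-0.02,"dz":0.06,"rx":0,"ry":0,"rz":0,"claw":5},{"dx":0.035,"dy":-0.02,"dz":0.06,"rx":0,"ry":0,"rz":0,"claw":5},{"dx":0.035,"dy":-0.02,"dz":0.06,"rx":0,"ry":0,"rz":0,"claw":5},{"dx":0.035,"dy":-0.02,"dz":0.06,"rx":0,"ry":0,"rz":0,"claw":5},{"dx":0.035,"dy":-0.02,"dz":0.06,"rx":0,"ry":0,"rz":0,"claw":5},{"dx":0,"dy":0,"dz":0,"rx":0,"ry":0,"rz":0,"claw":5},{"dx":0,"dy":0,"dz":0,"rx":0,"ry":0,"rz":0,"claw":5}]' >/dev/null; python3 log.py
python3 -c "
from plan import *
traynow();h=np.pi/2
step(*tool([621,84,4],0,np.radians(-0.3)),1)"
```

```text
52.95 [535.1  90.5  66.3] [2.858 0.476 1.435] [ 0.4 -0.2 -2.7] 0.149 [ 0.35   0.431 -0.428  0.663 -0.547  1.973]
tray [624.5  84.9   6.1] psi -0.1 tip(fwd +) -0.4 side 0.4 lip [745.4  84.7  18.9]
 n 1 d [-0.002 -0.075  0.024] r [ 0.002 -0.071 -0.037] | total dist 3.9 ang 0.4
```

Down the last couple of mm, open, and back straight out.

```bash

python3 -m inch '[{"dx":0.02,"dy":0,"dz":0.03,"rx":0,"ry":0,"rz":0,"claw":5},{"dx":0,"dy":0,"dz":0,"rx":0,"ry":0,"rz":0,"claw":5},{"dx":0,"dy":0,"dz":0,"rx":0,"ry":0,"rz":0,"claw":45},{"dx":0,"dy":0,"dz":0,"rx":0,"ry":0,"rz":0,"claw":45},{"dx":0,"dy":0,"dz":0,"rx":0,"ry":0,"rz":0,"claw":45},{"dx":0,"dy":0,"dz":0,"rx":0,"ry":0,"rz":0,"claw":45},{"dx":0,"dy":0,"dz":0,"rx":0,"ry":0,"rz":0,"claw":45},{"dx":0,"dy":0,"dz":0,"rx":0,"ry":0,"rz":0,"claw":45}]' >/dev/null; python3 log.py
python3 -m inch '[{"dx":0,"dy":0,"dz":-0.2,"rx":0,"ry":0,"rz":0,"claw":45},{"dx":0,"dy":0,"dz":-0.4,"rx":0,"ry":0,"rz":0,"claw":45},{"dx":0,"dy":0,"dz":-0.5,"rx":0,"ry":0,"rz":0,"claw":45},{"dx":0,"dy":0,"dz":-0.5,"rx":0,"ry":0,"rz":0,"claw":45},{"dx":0,"dy":0,"dz":-0.5,"rx":0,"ry":0,"rz":0,"claw":45},{"dx":0,"dy":0,"dz":-0.5,"rx":0,"ry":0,"rz":0,"claw":45},{"dx":0,"dy":0,"dz":-0.2,"rx":0,"ry":0,"rz":0,"claw":10},{"dx":0,"dy":0,"dz":0,"rx":0,"ry":0,"rz":0,"claw":5}]' 20 >/dev/null; python3 log.py
python3 -c "
from plan import *
from h import *
b=px=np.array([437.,-186,120]);Rd=R.from_euler('xyz',[np.pi,0,np.pi/2]).as_matrix()
step(np.array([437,-100,190.]),Rd,8)
step(np.array([437,-186,150.]),Rd,16)
grab('side','s11.png');grab('top','t11.png')
a=cv2.imread('pics/s11.png')[0:300,90:360];c=cv2.imread('pics/t11.png')[20:220,170:450]
cv2.imwrite('pics/st11.png',np.hstack([cv2.resize(a,(360,400)),cv2.resize(c,(440,400))]))"
```

```text
53.75 [539.7  90.9  68.4] [2.846 0.476 1.429] [-0.7 -0.  -0.7] 0.527 [ 0.35   0.431 -0.423  0.658 -0.551  1.974]
54.55 [505.2 161.3 195.8] [2.846 0.476 1.429] [ 0.3 -0.3 -0. ] 0.199 [ 0.498  0.341 -0.188  1.075 -0.553  2.149]
 n 8 d [-0.639 -0.156  0.172] r [ 0.366  0.704 -0.098] | total dist 270.1 ang 32.0
 n 16 d [-0.413 -0.082  0.158] r [ 0.183  0.352 -0.049] | total dist 356.9 ang 32.0
```

View pics/st11.png

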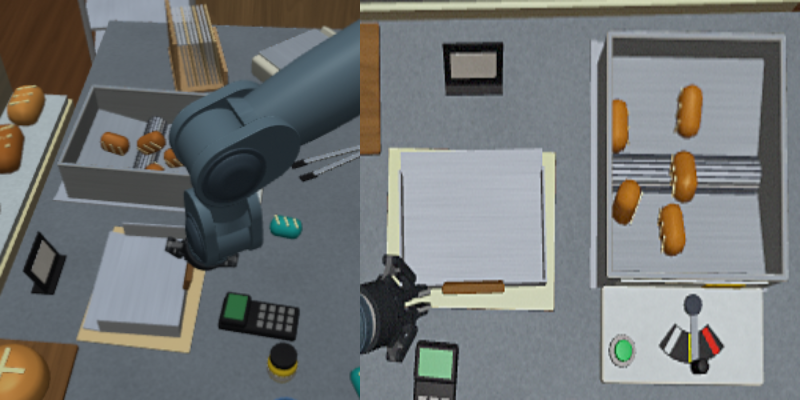

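```bash

python3 -m inch '[{"dx":-0.42,"dy":-0.08,"dz":0.12,"rx":0.18,"ry":0.35,"rz":-0.05,"claw":0},{"dx":-0.42,"dy":-0.08,"dz":0.12,"rx":0.18,"ry":0.35,"rz":-0.05,"claw":0},{"dx":-0.42,"dy":-0.08,"dz":0.12,"rx":0.18,"ry":0.35,"rz":-0.05,"claw":0},{"dx":-0.42,"dy":-0.08,"dz":0.12,"rx":0.18,"ry":0.35,"rz":-0.05,"claw":0},{"dx":-0.42,"dy":-0.08,"dz":0.12,"rx":0.18,"ry":0.35,"rz":-0.05,"claw":0},{"dx":-0.42,"dy":-0.08,"dz":0.12,"rx":0.18,"ry":0.35,"rz":-0.05,"claw":0},{"dx":-0.42,"dy":-0.08,"dz":0.12,"rx":0.18,"ry":0.35,"rz":-0.05,"claw":0},{"dx":-0.42,"dy":-0.08,"dz":0.12,"rx":0.18,"ry":0.35,"rz":-0.05,"claw":0}]' >/dev/null; python3 log.py
python3 -c "
from plan import *
step(np.array([437,-186,130.]),R.from_euler('xyz',[np.pi,0,np.pi/2]).as_matrix(),8)"
```

```text
55.45 [461.1 -19.  197.9] [3.024 0.241 1.529] [ 0.6 -0.6 -0. ] 0.002 [-0.017  0.08  -0.423  0.953 -0.242  1.568]
 n 8 d [-0.393 -0.066  0.222] r [ 0.16   0.348 -0.04 ] | total dist 181.9 ang 15.4
```

```bash

python3 -m inch '[{"dx":-0.39,"dy":-0.07,"dz":0.2,"rx":0.16,"ry":0.35,"rz":-0.04,"claw":0},{"dx":-0.39,"dy":-0.07,"dz":0.2,"rx":0.16,"ry":0.35,"rz":-0.04,"claw":0},{"dx":-0.39,"dy":-0.07,"dz":0.2,"rx":0.16,"ry":0.35,"rz":-0.04,"claw":0},{"dx":-0.39,"dy":-0.07,"dz":0.2,"rx":0.16,"ry":0.35,"rz":-0.04,"claw":0},{"dx":-0.39,"dy":-0.07,"dz":0.2,"rx":0.16,"ry":0.35,"rz":-0.04,"claw":0},{"dx":-0.39,"dy":-0.07,"dz":0.2,"rx":0.16,"ry":0.35,"rz":-0.04,"claw":0},{"dx":-0.39,"dy":-0.05,"dz":0.2,"rx":0.16,"ry":0.35,"rz":-0.04,"claw":0},{"dx":-0.2,"dy":0,"dz":0,"rx":0,"ry":0,"rz":0,"claw":0}]' >/dev/null; python3 log.py
python3 -c "
from plan import *
from h import *
print(px2w('t11.png',[[336.7,195]],56))
step(np.array([437,-186,75.]),R.from_euler('xyz',[np.pi,0,np.pi/2]).as_matrix(),4)"
```

```text
56.25 [ 429.7 -183.5  139. ] [3.141 0.017 1.559] [ 0.3 -0.9  0.1] 0.0 [-0.53   0.208 -0.399  0.955 -0.015  1.053]
[[ 436.76359236 -184.19024076   56.        ]]
 n 4 d [-0.009  0.037  0.32 ] r [ 0.002  0.05  -0.035] | total dist 64.5 ang 1.2
```

```bash

python3 -m inch '[{"dx":0,"dy":0.06,"dz":0.32,"rx":0,"ry":0.05,"rz":-0.04,"claw":0},{"dx":0,"dy":0.06,"dz":0.32,"rx":0,"ry":0.05,"rz":-0.04,"claw":0},{"dx":0,"dy":0.04,"dz":0.32,"rx":0,"ry":0.05,"rz":-0.04,"claw":0},{"dx":0,"dy":0.04,"dz":0.25,"rx":0,"ry":0.05,"rz":0,"claw":0},{"dx":0,"dy":0,"dz":0,"rx":0,"ry":0,"rz":0,"claw":0},{"dx":0,"dy":0,"dz":0,"rx":0,"ry":0,"rz":0,"claw":0},{"dx":0,"dy":0,"dz":0,"rx":0,"ry":0,"rz":0,"claw":0},{"dx":0,"dy":0,"dz":0,"rx":0,"ry":0,"rz":0,"claw":0}]' >/dev/null; python3 log.py
python3 -c "
from plan import *
step(np.array([437,-185,50.]),R.from_euler('xyz',[np.pi,0,np.pi/2]).as_matrix(),4)"
```

```text
57.05 [ 438.3 -185.2   76.4] [-3.141  0.     1.565] [ 0.5  0.7 -0.2] -0.003 [-5.330e-01  2.920e-01 -4.670e-01  8.120e-01 -1.000e-03  1.044e+00]
 n 4 d [ 0.001 -0.006  0.132] r [-0.002  0.001 -0.018] | total dist 26.4 ang 0.4
```

```bash

python3 -m inch '[{"dx":0,"dy":0,"dz":0.12,"rx":0,"ry":0,"rz":0,"claw":0},{"dx":0,"dy":0,"dz":0.12,"rx":0,"ry":0,"rz":0,"claw":0},{"dx":0,"dy":0,"dz":0.12,"rx":0,"ry":0,"rz":0,"claw":0},{"dx":0,"dy":0,"dz":0.1,"rx":0,"ry":0,"rz":0,"claw":0},{"dx":0,"dy":0,"dz":0.08,"rx":0,"ry":0,"rz":0,"claw":0},{"dx":0,"dy":0,"dz":0.05,"rx":0,"ry":0,"rz":0,"claw":0},{"dx":0,"dy":0,"dz":0.05,"rx":0,"ry":0,"rz":0,"claw":0},{"dx":0,"dy":0,"dz":0.05,"rx":0,"ry":0,"rz":0,"claw":0}]' >/dev/null; python3 log.py
```

```text
57.85 [ 440.2 -186.2   49.6] [3.136 0.005 1.565] [-8.3  4.9 26.3] 0.002 [-5.320e-01  3.220e-01 -5.060e-01  7.350e-01 -1.000e-03  1.044e+00]
```

```bash

python3 -m inch '[{"dx":0,"dy":0,"dz":-0.2,"rx":0,"ry":0,"rz":0,"claw":0},{"dx":0,"dy":0,"dz":-0.4,"rx":0,"ry":0,"rz":0,"claw":0},{"dx":0,"dy":0,"dz":-0.5,"rx":0,"ry":0,"rz":0,"claw":0},{"dx":0,"dy":0,"dz":-0.5,"rx":0,"ry":0,"rz":0,"claw":0},{"dx":0,"dy":-0.3,"dz":-0.5,"rx":0,"ry":0,"rz":0,"claw":0},{"dx":0,"dy":-0.5,"dz":-0.4,"rx":0,"ry":0,"rz":0,"claw":0},{"dx":0,"dy":-0.5,"dz":0,"rx":0,"ry":0,"rz":0,"claw":0},{"dx":0,"dy":0,"dz":0,"rx":0,"ry":0,"rz":0,"claw":0}]' >/dev/null; python3 log.py
python3 -c "
from h import *
g=grab('side','s12.png')"
```

```text
58.65 [ 372.7 -185.3  178.2] [3.136 0.005 1.566] [-0.7 -0.1 -0.6] 0.002 [-6.130e-01  8.000e-02 -4.450e-01  1.039e+00 -1.000e-03  9.620e-01]
```

View pics/s12.png

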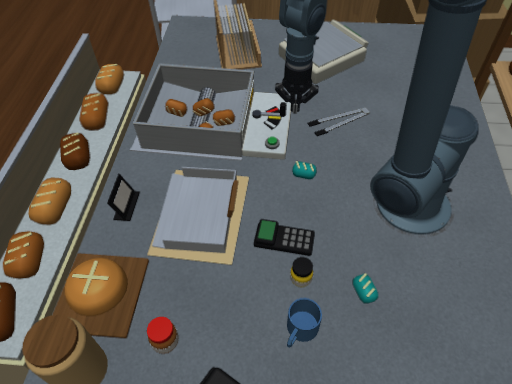

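```bash
python3 -c "
from h import *
print(robot.job_done());st()"
```

```text
the job is handed in; nothing more can be done
None
the job is handed in; nothing more can be done
```

I finished every step of the job and handed it in at about 59 s of the 200 s allowed; no verdict is given, so I judge it by my own checks.

- **Rolls:** I moved the four loose rolls into the tray with the one already there, five in all. I tipped them all into the hopper from its right-hand side, at about 61°.
- **Lever:** I set it to the yellow mark before pouring. The close view put it about 0.02 rad off the middle of the mark, and it was still there in the top picture after pouring.
- **Tray:** It is back empty and released on its mat. By the arm's reading its middle is about 3 mm from the mat's along each side and it lies flat to within about 0.4°.
- **Start button:** I pressed it last. The fingertip went down to 49.6 mm, where fully down is 50 mm, with about 26 N. I then backed the arm off, and nothing is touching it.

After the pour, the top picture showed all five rolls in the hopper. In the final side picture the front wall hides some of the hopper, so I could only make out four there. The turquoise look-alikes, jam jar, mug, card terminal and honey jar stand where they were. No check failed; the only surprise was that the arm's moves drifted by a few millimetres, which I corrected as I went.

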